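Pack the stand tools into the shaped tray and hang up the rinsing basket

ROBOT

A 6-joint arm with a two-finger parallel gripper is mounted at the origin on the work surface. World frame = base frame: x ahead of the robot, y to its left, z up, the work surface at z = 0. Lengths are in mm, angles in rad, forces in N, time in s.
With the tool pointing down it reaches from about 350 to 875 mm from the base axis. Payload 4.2 kg.
Tool frame: the origin (TCP) lies on the mounting face of the last link; the fingertips stand 173 mm ahead of it and the grasp point (between the pads) lies 155 mm ahead of it; z points along the fingers, y is the direction in which the jaws open and shut (so a half turn about z gives the same grasp; the last joint's range is limited). The gripper opens to 85 mm and grips with 20 to 120 N. Pads are 22 mm wide; open, the fingers measure 114 mm over their backs; the gripper's body (76 mm by 85 mm) begins 54 mm behind the grasp point. The pads swing forward as they close: fully open they stand 13 mm farther back than shut.
Start: joints at [1.589, 0.385, 0.008, 0, -1.194, -0.259], TCP at [149.018, 606.954, 404.712] pointing down, gripper open.
Joint ranges: [-3.14, 3.14], [-1.21, 2.06], [-1.07, 1.41], [-3.16, 2.05], [-2.99, -0.16], [-3.1, 3.1]. Speed limits (rad/s): [2.79, 2.79, 3.14, 3.14, 3.14, 3.14].

INTERFACE

Orientations are given as a unit quaternion [x, y, z, w].
In Python, from bench import arm gives the robot as it stands.
- The arm moves only by the shell command python3 -m jog 'ROWS' [OPENING]. ROWS is JSON, a list that holds one entry, the list of rows, each a list of 4 numbers: the shift along the tool's x, y, z in mm, then the turn about the tool's z in degrees. In form: [[[x, y, z, spin], ...]]. A call has exactly 5 rows; each row is the pose to reach, as a shift and turn from the pose measured when the call began, along the tool's axes at that moment; what a row does not reach only later rows make up. A row lasts 1/8 s, in which the tool goes at most 62.5 mm and 10.7 degrees, less where a joint would pass 70% of its speed; a pose out of reach is approached as far as the arm can. A call with a gripper value outside its range is refused whole. OPENING is the finger opening in mm, from 0 to 85.4, set as the call begins (- or left out, the last holds). The fingers move at their own pace and stop on an object; the grip force is fixed at half the most. Time passes only in rows, so rows that repeat a pose let the fingers close, or fill a call up. It gives the time, the measured TCP pose, the force and the opening at its end, in the units of the state.
- arm.read_state(): the state, without advancing time (a new reading comes with each control period).
- arm.get_image(name): name is "scene" or "top"; returns (picture, depth): 480x640x3 uint8, blue, green, red; 480x640 float32, mm along the optical axis (not along the pixel's ray), 0 where there is no reading.
- arm.camera_params(name): a dict with "mtx" (3x3 intrinsics, pixels), "k1" (the pictures are not rectified: a ray, as slopes to the right and down, at radius r is drawn at 1 + k1 r^2 times it, then the intrinsics apply), "R" (3x3) and "t" (3): a world point X has camera coordinates R X + t. Camera axes: x right, y down, z forward; pixel columns grow to the right and rows downward; lengths in mm; the calibration is good to about 2 mm. A picture is of the moment at which its call begins. camera_params takes no time and is no camera call.
- arm.job_done(): hands the job in, once; it reports no verdict.
The state is a dict: "clock": time; "joints": joint angles; "joint_vel": joint speeds; "joint_efforts": joint torques, N m; "position": TCP position; "ee_rot": TCP orientation; "contact_force": force on the tool from outside, world axes, zero at the start; "wrist_torque": the same for the moment, N m; "gripper_width": finger opening in mm.
Only numpy, scipy, OpenCV 4.12 (cv2) and the standard library are available. Lean on these libraries where they do the work, as an engineer would, in place of code of your own. Each camera call takes 0.05 s, during which the arm holds its last target.

TASK

Clear up this organ-bath bench: press every spanner and side-jaw clamp that lies about into an empty recess of its own shape in the tool tray, turned to match and fully home, and hang the rinsing basket by its handle bar on the hook of the stand. Leave the tools already in the tray and everything else on the bench where they are.

Things in the scene. Friction and masses are not known exactly. Their poses are not given: they have to be found in the camera images.
- tray: Fixed grey tray, 150 mm (x) by 340 (y), 18 high; origin under its centre, z up. Six recesses 12 mm deep, white floors, along y from -y to +y: T0, L0, T1, L1, T2, L2 (T spanner-shaped, L clamp-shaped), each its tool's outline plus 3 mm all round; wrong kind or way round does not go in. Handles are 50 to 70 mm apart. Usually one T, always one L recess already holds a tool (16 mm proud of the tray).
- recess_T0 (a point): spanner-shaped recess of the tray: point on its floor (6 mm above the bench, 12 mm below the tray top), mid-length of its 132 mm, on the axis of its handle groove. Axes: the tray's. A tool is home with its point 14 mm straight above this one and its +x along the tray's +x.
- recess_T1 (a point): spanner-shaped recess of the tray: point on its floor (6 mm above the bench, 12 mm below the tray top), mid-length of its 132 mm, on the axis of its handle groove. Axes: the tray's. A tool is home with its point 14 mm straight above this one and its +x along the tray's -x.
- recess_T2 (a point): spanner-shaped recess of the tray: point on its floor (6 mm above the bench, 12 mm below the tray top), mid-length of its 132 mm, on the axis of its handle groove. Axes: the tray's. A tool is home with its point 14 mm straight above this one and its +x along the tray's +x.
- recess_L0 (a point): clamp-shaped recess of the tray: point on its floor (6 mm above the bench, 12 mm below the tray top), mid-length of its 132 mm, on the axis of its handle groove. Axes: the tray's. A tool is home with its point 14 mm straight above this one and its +x along the tray's +x (jaw block then on the tray's +y side).
- recess_L1 (a point): clamp-shaped recess of the tray: point on its floor (6 mm above the bench, 12 mm below the tray top), mid-length of its 132 mm, on the axis of its handle groove. Axes: the tray's. A tool is home with its point 14 mm straight above this one and its +x along the tray's -x (jaw block then on the tray's -y side).
- recess_L2 (a point): clamp-shaped recess of the tray: point on its floor (6 mm above the bench, 12 mm below the tray top), mid-length of its 132 mm, on the axis of its handle groove. Axes: the tray's. A tool is home with its point 14 mm straight above this one and its +x along the tray's -x (jaw block then on the tray's -y side).
- spanner_1_c (a point): loose open-jaw spanner, 126 mm long, or absent: black handle 20 mm wide, 28 high, along x from -63 to +27 mm; steel jaw 46 wide, 36 long, 16 high at the +x end. Point: on the handle axis, mid-length, 14 mm above the underside; grip across the handle here. z up. About 0.16 kg. Starts on the bench. A seated one has its point 20 mm above the bench.
- spanner_2_c (a point): loose open-jaw spanner, 126 mm long, or absent: black handle 20 mm wide, 28 high, along x from -63 to +27 mm; steel jaw 46 wide, 36 long, 16 high at the +x end. Point: on the handle axis, mid-length, 14 mm above the underside; grip across the handle here. z up. About 0.16 kg. Starts on the bench. A seated one has its point 20 mm above the bench.
- spanner_3_c (a point): loose open-jaw spanner, 126 mm long, or absent: black handle 20 mm wide, 28 high, along x from -63 to +27 mm; steel jaw 46 wide, 36 long, 16 high at the +x end. Point: on the handle axis, mid-length, 14 mm above the underside; grip across the handle here. z up. About 0.16 kg. Starts on the bench. A seated one has its point 20 mm above the bench.
- clamp_1_c (a point): loose L-shaped side-jaw clamp, 126 mm long, or absent: black handle 20 mm wide, 28 high, along x from -63 to +33 mm; then a steel jaw block 30 long, 16 high, from y = -10 to +36 mm (out to +y only). Point: on the handle axis, mid-length, 14 mm above the underside; grip across the handle here. z up. About 0.16 kg. Starts on the bench. A seated one has its point 20 mm above the bench.
- clamp_2_c (a point): loose L-shaped side-jaw clamp, 126 mm long, or absent: black handle 20 mm wide, 28 high, along x from -63 to +33 mm; then a steel jaw block 30 long, 16 high, from y = -10 to +36 mm (out to +y only). Point: on the handle axis, mid-length, 14 mm above the underside; grip across the handle here. z up. About 0.16 kg. Starts on the bench. A seated one has its point 20 mm above the bench.
- kept_T0_c (a point): A tool that is already home in recess_T0, if present: same spanner and same point as the loose ones; leave it there. At most one of the three of its kind is present.
- kept_T1_c (a point): A tool that is already home in recess_T1, if present: same spanner and same point as the loose ones; leave it there. At most one of the three of its kind is present.
- kept_T2_c (a point): A tool that is already home in recess_T2, if present: same spanner and same point as the loose ones; leave it there. At most one of the three of its kind is present.
- kept_L0_c (a point): A tool that is already home in recess_L0, if present: same clamp and same point as the loose ones; leave it there. At most one of the three of its kind is present.
- kept_L1_c (a point): A tool that is already home in recess_L1, if present: same clamp and same point as the loose ones; leave it there. At most one of the three of its kind is present.
- kept_L2_c (a point): A tool that is already home in recess_L2, if present: same clamp and same point as the loose ones; leave it there. At most one of the three of its kind is present.
- basket_grip (a point): Steel rinsing basket: open box 80 mm (x) by 76 (y), 45 high; uprights at its y sides (34 mm from the middle) carry an 8 mm bar along y, axis 117 mm above the underside. On the bar's middle, a black grip block 14 (x) by 30 (y) by 32 mm high. Point: block centre, 137 mm above the underside. z up. About 0.18 kg. Gripped along y, fingers stay clear of the hook.
- basket_bar (a point): Underside of the basket's bar, in its middle, 24 mm below the centre of the grip block and 113 mm above the basket's underside. The hook goes under the bar here, in the gap between the uprights, passing along x (either way round).
- hook_seat (a point): Where the basket's bar rests: lowest point of the hook's top, 195 mm above the bench. The 10 mm hook runs from the stand's rod along the stand's -x, dips to this point 70 mm from the rod and turns up to a tip 24 mm farther out and 24 mm higher; bring the bar over the tip and let it down behind. Axes: the stand's; +x points to the rod, whose clamp block (30 mm) ends 213 mm above the bench.
- stand: Fixed lab stand: grey base plate 130 mm by 100 mm, 16 mm thick, with a 14 mm upright rod at its origin and the hook; origin on the bench at the rod's foot (the plate reaches 80 mm to +x and 50 mm to -x), z up, hook towards -x.
- bung: Bystander: black rubber bung, 36 mm across, 28 mm high; origin under it. Leave alone.
- dish: Bystander: white porcelain dish, 64 mm across, 18 mm high; origin under it. Leave alone.

How it is judged (in metres and radians):
At the end, for the whole second after the job is handed in: Every spanner and clamp present rests in a recess of its shape: point within 8 mm of the recess point horizontally, under 24.5 mm above the bench, tilt under 0.08 rad. The basket hangs at rest, borne by the stand, bar underside within 20 mm of the hook seat, tilt under 0.25 rad ((horizontal distance between spanner_1_c and recess_T0 below 0.008 m or horizontal distance between spanner_1_c and recess_T1 below 0.008 m or horizontal distance between spanner_1_c and recess_T2 below 0.008 m) and height (world z) of each of spanner_1_c, spanner_2_c, spanner_3_c, clamp_1_c, clamp_2_c, kept_T0_c, kept_T1_c, kept_T2_c, kept_L0_c, kept_L1_c, kept_L2_c below 0.0245 m and angle between each of spanner_1_c, spanner_2_c, spanner_3_c, clamp_1_c, clamp_2_c, kept_T0_c, kept_T1_c, kept_T2_c, kept_L0_c, kept_L1_c, kept_L2_c's own z axis and vertical below 0.08 rad and linear speed of each of spanner_1, spanner_2, spanner_3, clamp_1, clamp_2, kept_T0, kept_T1, kept_T2, kept_L0, kept_L1, kept_L2 below 0.02 m/s and (horizontal distance between spanner_2_c and recess_T0 below 0.008 m or horizontal distance between spanner_2_c and recess_T1 below 0.008 m or horizontal distance between spanner_2_c and recess_T2 below 0.008 m) and (horizontal distance between spanner_3_c and recess_T0 below 0.008 m or horizontal distance between spanner_3_c and recess_T1 below 0.008 m or horizontal distance between spanner_3_c and recess_T2 below 0.008 m) and (horizontal distance between clamp_1_c and recess_L0 below 0.008 m or horizontal distance between clamp_1_c and recess_L1 below 0.008 m or horizontal distance between clamp_1_c and recess_L2 below 0.008 m) and (horizontal distance between clamp_2_c and recess_L0 below 0.008 m or horizontal distance between clamp_2_c and recess_L1 below 0.008 m or horizontal distance between clamp_2_c and recess_L2 below 0.008 m) and horizontal distance between kept_T0_c and recess_T0 below 0.008 m and horizontal distance between kept_T1_c and recess_T1 below 0.008 m and horizontal distance between kept_T2_c and recess_T2 below 0.008 m and horizontal distance between kept_L0_c and recess_L0 below 0.008 m and horizontal distance between kept_L1_c and recess_L1 below 0.008 m and horizontal distance between kept_L2_c and recess_L2 below 0.008 m and distance between basket_bar and hook_seat below 0.02 m and contact force between basket and stand above 0.5 N and angle between basket_bar's own z axis and vertical below 0.25 rad and linear speed of basket below 0.05 m/s); the robot touches nothing.
It fails at once if the bung is pushed away or knocked over (distance of bung from where it was at the start of the episode above 0.05 m or angle between bung's own z axis and vertical above 0.6 rad).
It fails at once if the dish is pushed away or knocked over (distance of dish from where it was at the start of the episode above 0.05 m or angle between dish's own z axis and vertical above 0.6 rad).
It fails at once if a tool that was already home is taken out (distance of any of kept_T0_c, kept_T1_c, kept_T2_c, kept_L0_c, kept_L1_c, kept_L2_c from where it was at the start of the episode above 0.03 m).
Of kept_T0, kept_T1, kept_T2, spanner_3 only 1 to 1 are there at a start; the rules pass over those that are not, and their reading is None.
Of kept_L0, kept_L1, kept_L2 only 1 to 1 are there at a start; the rules pass over those that are not, and their reading is None.
Of spanner_1, spanner_2, clamp_1, clamp_2 only 3 to 4 are there at a start; the rules pass over those that are not, and their reading is None.
At some moment in a run one of spanner_1, spanner_2, spanner_3, clamp_1, clamp_2 may be knocked a few centimetres aside while the robot is not near it.
It also fails if it takes over 210 s, if anything falls off the work surface, if the arm or the gripper's body presses on something with over 40 N, if the wrist force passes 120 N, or if a joint passes its speed limit or range.

## Working session

There is one attempt and no reset: what is moved stays moved. The work goes in short steps, Python scripts to look and compute and a shell command to move; the robot and the scene stay as the last step left them, time stands still between calls to the robot, and variables do not carry over. Pictures are saved under pics/ and viewed, and the job is handed in when it is done.

```bash
ls -la; mkdir -p pics; python3 - <<'E'
from bench import arm
import cv2
s=arm.read_state(); print(s)
for n in("scene","top"):
    im,d=arm.get_image(n); cv2.imwrite(f"pics/{n}0.png",im)
    import numpy as np
    np.save(f"pics/{n}0d.npy",d)
    print(n,arm.camera_params(n))
E
```

```text
total 12
drwxr-xr-x  3 agent agent 4096 Dec  6 10:30 .
drwxr-xr-x 23 root  root  4096 Dec  6 10:30 ..
drwxr-xr-x  2 agent agent 4096 Dec  6 10:30 pics
{'clock': 0.0, 'joints': array([ 1.58856511e+00,  3.85576354e-01,  6.60893999e-03, -5.10722548e-04,
       -1.19398508e+00, -2.58617194e-01]), 'joint_vel': array([ 0.00193424, -0.00064076, -0.00076904,  0.00021351,  0.00082919,
       -0.00043371]), 'joint_efforts': array([ 1.80344145e-03, -3.92289877e+01,  1.88404852e+01,  4.18605298e+00,
       -4.60003648e-03, -1.54258835e-06]), 'position': array([148.98343596, 606.77185866, 403.60085681]), 'ee_rot': array([ 9.92745836e-01, -1.20226811e-01, -8.65717945e-05,  1.10050085e-03]), 'contact_force': array([ 0.86834198,  0.18395625, -0.05656264]), 'wrist_torque': array([ 0.00019839, -0.02004573,  0.01108727]), 'gripper_width': 85.22665467826081}
scene {'mtx': array([[474.03000086,   0.        , 313.09852838],
       [  0.        , 474.03000086, 240.84206765],
       [  0.        ,   0.        ,   1.        ]]), 'k1': -0.0005659709814748595, 'R': array([[-0.5297186 ,  0.84812337,  0.00921717],
       [ 0.61311585,  0.39040204, -0.68678614],
       [-0.58607777, -0.3581522 , -0.72680111]]), 't': array([ 304.87615423, -253.82407279, 1324.51200088])}
top {'mtx': array([[446.15407271,   0.        , 322.81748209],
       [  0.        , 446.15407271, 236.95019307],
       [  0.        ,   0.        ,   1.        ]]), 'k1': -0.02698885298883792, 'R': array([[ 2.30470973e-02, -9.99734209e-01, -5.85590656e-04],
       [-9.93239002e-01, -2.28306920e-02, -1.13820231e-01],
       [ 1.13776609e-01,  3.20485741e-03, -9.93501189e-01]]), 't': array([ -17.13248123,  565.24407862, 1191.35633444])}
```

View pics/top0.png

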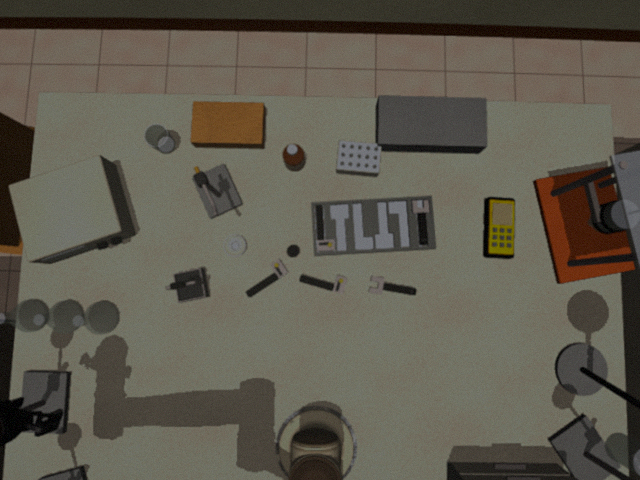

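View pics/scene0.png

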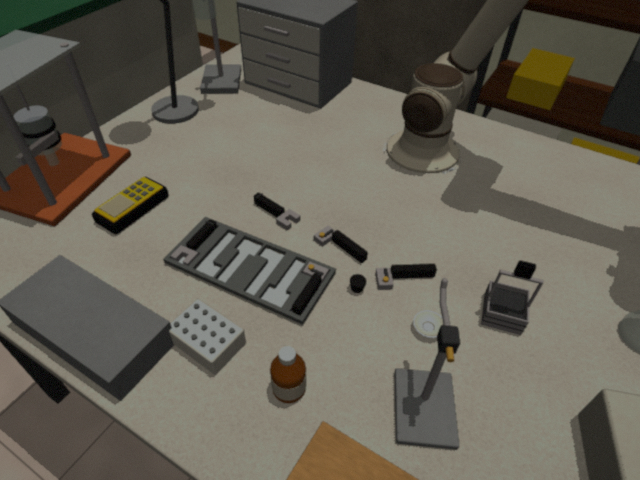

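```bash
cat > h.py <<'E'
import numpy as np,cv2
from bench import arm
def cam(n):
    p=arm.camera_params(n); return p['mtx'],np.array([p['k1'],0,0,0,0.]),p['R'],p['t']
def px2w(n,uv,z):
    K,D,R,t=cam(n); uv=np.array(uv,float).reshape(-1,1,2)
    r=cv2.undistortPoints(uv,K,D).reshape(-1,2); r=np.c_[r,np.ones(len(r))]
    d=r@R; c=-R.T@t
    z=np.broadcast_to(z,len(r)); s=(z-c[2])/d[:,2]
    return c+d*s[:,None]
def w2px(n,X):
    K,D,R,t=cam(n)
    return cv2.projectPoints(np.array(X,float).reshape(-1,1,3),cv2.Rodrigues(R)[0],t,K,D)[0].reshape(-1,2)
def dw(n,d,u,v):
    K,D,R,t=cam(n); r=cv2.undistortPoints(np.array([[[u,v]]],float),K,D).ravel()
    z=d[int(round(v)),int(round(u))]; return R.T@(np.r_[r,1]*z-t)
def crop(im,x0,y0,x1,y1,f,fn,gam=0.6):
    c=im[y0:y1,x0:x1]; c=(255*(c/255.)**gam).astype(np.uint8)
    cv2.imwrite(fn,cv2.resize(c,None,fx=f,fy=f,interpolation=cv2.INTER_CUBIC))
E
python3 - <<'E'
from h import *
im=cv2.imread('pics/top0.png'); crop(im,230,245,430,305,4,'pics/t1.png')
crop(im,300,185,450,265,5,'pics/t2.png'); crop(im,150,150,270,310,5,'pics/t3.png') if 0 else crop(im,140,150,300,310,3.7,'pics/t3.png')
E
```

```text
(no output)
```

View pics/t1.png

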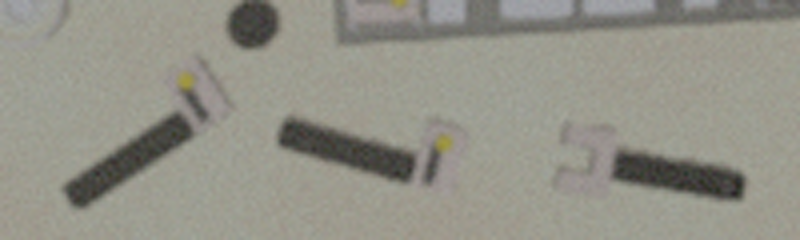

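View pics/t2.png

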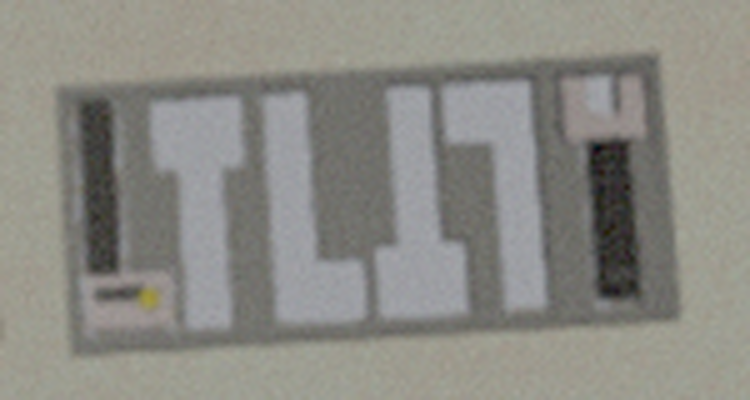

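View pics/t3.png

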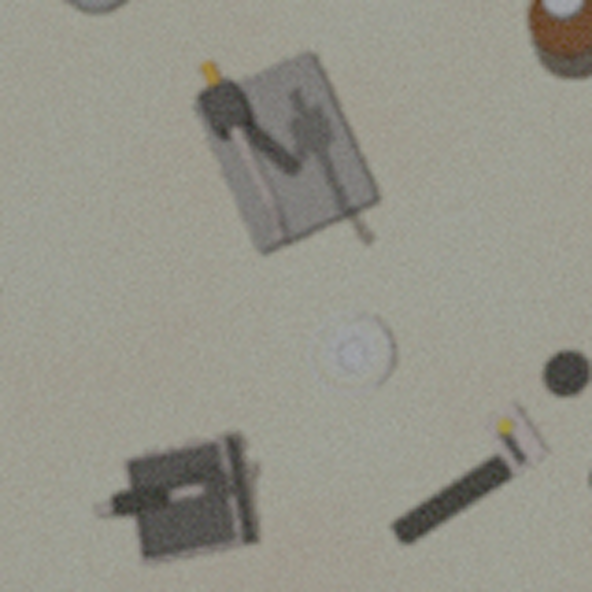

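```bash
cat > fit.py <<'E'
from h import *
from scipy.optimize import minimize
S=8
CAM={n:cam(n) for n in("top","scene")}
def proj(n,X):
    K,D,R,t=CAM[n]
    return cv2.projectPoints(np.array(X,float).reshape(-1,1,3),cv2.Rodrigues(R)[0],t,K,D)[0].reshape(-1,2)
def box(x0,x1,y0,y1,z0,z1): return np.array([[x,y,z] for x in(x0,x1) for y in(y0,y1) for z in(z0,z1)],float)
def poly(pts,z): return np.array([[a,b,z] for a,b in pts],float)
KIND={
 'spanner':[(1,box(27,63,-23,23,0,16)),(3,box(43,63,-9,9,0,16)),(2,box(-63,27,-10,10,0,28))],
 'clamp':[(1,box(33,63,-10,36,0,16)),(2,box(-63,33,-10,10,0,28))]}
TP=[(-66,-13),(24,-13),(24,-26),(66,-26),(66,26),(24,26),(24,13),(-66,13)]
LP=[(-66,-13),(66,-13),(66,39),(30,39),(30,13),(-66,13)]
def place(P,p,z0=0):
    x,y,a=p; c,s=np.cos(a),np.sin(a); return np.c_[x+c*P[:,0]-s*P[:,1],y+s*P[:,0]+c*P[:,1],P[:,2]+z0]
def fillp(img,q,b,val,hull=True):
    q=(q-b[:2]+0.5)*S-0.5
    if hull: q=cv2.convexHull(q.astype(np.float32)).reshape(-1,2)
    cv2.fillPoly(img,[np.round(q*16).astype(np.int32)],val,shift=4)
def labels_tool(n,kind,p,b,z0=0):
    L=np.zeros(((b[3]-b[1])*S,(b[2]-b[0])*S),np.uint8)
    for v,B in KIND[kind]: fillp(L,proj(n,place(B,p,z0)),b,v)
    return L
def labels_rec(n,P,p,b):
    P=np.array(P,float)
    L=np.zeros(((b[3]-b[1])*S,(b[2]-b[0])*S),np.uint8)
    o=L.copy(); f=L.copy()
    fillp(o,proj(n,place(poly(P,18),p)),b,1,False); fillp(f,proj(n,place(poly(P,6),p)),b,1,False)
    return o+o*f
def labels_tray(n,p,b):
    L=np.zeros(((b[3]-b[1])*S,(b[2]-b[0])*S),np.uint8)
    fillp(L,proj(n,place(box(-75,75,-170,170,0,18),p)),b,2)
    fillp(L,proj(n,place(box(-66,66,-160,160,18,18),p)),b,3)
    return L
def resid(im,L,b,nl,ign):
    M=[cv2.GaussianBlur(cv2.resize((L==k).astype(np.float32),(b[2]-b[0],b[3]-b[1]),interpolation=cv2.INTER_AREA),(0,0),0.7) for k in range(nl)]
    w=np.ones(M[0].size) 
    for k in ign: w*= (M[k].ravel()<.05)
    A=np.stack([M[k].ravel() for k in range(nl) if k not in ign],1)*w[:,None]
    Y=im[b[1]:b[3],b[0]:b[2]].reshape(-1,3).astype(float)*w[:,None]
    C,*_=np.linalg.lstsq(A,Y,rcond=None)
    r=np.abs(A@C-Y); r=np.minimum(r,40)
    return (r**2).sum()/w.sum()
def fit(ims,lab,nl,ign,p0,cams=('top','scene'),mg=6,free=(0,1,2)):
    p0=np.array(p0,float)
    bs={}
    for n in cams:
        L=None
        q=proj(n,place(box(-70,70,-40,40,0,20),p0)) if nl!=9 else None
        lo=np.floor(q.min(0))-mg; hi=np.ceil(q.max(0))+mg
        if lab is labels_tray:
            q=proj(n,place(box(-85,85,-180,180,0,18),p0)); lo=np.floor(q.min(0)); hi=np.ceil(q.max(0))
        bs[n]=np.array([lo[0],lo[1],hi[0],hi[1]],int)
    sc=np.array([1,1,.01]); fr=list(free)
    def f(v):
        p=p0.copy(); p[fr]+=v*sc[fr]
        return sum(resid(ims[n],lab(n,p,bs[n]),bs[n],nl,ign) for n in cams)
    best=None
    for s in (8,2.5):
        x0=np.zeros(len(fr)) if best is None else best.x
        sim=np.vstack([x0]+[x0+s*e for e in np.eye(len(fr))])
        best=minimize(f,x0,method='Nelder-Mead',options=dict(initial_simplex=sim,xatol=.05,fatol=1e-3,maxiter=200))
    p=p0.copy(); p[fr]+=best.x*sc[fr]; return p,best.fun
def fit_tool(ims,kind,p0,cams=('top','scene'),z0=0,**k):
    lab=lambda n,p,b: labels_tool(n,kind,p,b,z0)
    return fit(ims,lab,4 if kind=='spanner' else 3,(3,) if kind=='spanner' else (),p0,cams,**k)
def fit_rec(ims,T,p0,cams=('top','scene'),**k):
    P=TP if T else LP
    return fit(ims,lambda n,p,b: labels_rec(n,P,p,b),3,(),p0,cams,**k)
def tool_from_px(a,b,z=28):  # top px: handle tail end, handle/jaw junction
    w=px2w('top',[a,b],z); d=w[1]-w[0]; return w,np.arctan2(d[1],d[0])
E
cat > m1.py <<'E'
from fit import *
ims={n:cv2.imread(f'pics/{n}0.png') for n in('top','scene')}
def cr(x,y): return (230+x/4-.4,245+y/4-.4)
for nm,k,a,b,L in (('clA','clamp',cr(72,198),cr(188,123),96),('clB','clamp',cr(282,130),cr(415,168),96),('sp','spanner',cr(743,185),cr(613,163),90)):
    w,yaw=tool_from_px(a,b); u=np.r_[np.cos(yaw),np.sin(yaw)]
    p0=np.r_[w[0][:2]+u*63,yaw]; print(nm,'len',np.linalg.norm(w[1]-w[0]),p0.round(3))
    for c in (('top',),('scene',),('top','scene')):
        p,f=fit_tool(ims,k,p0,c); print('  ',c,p.round(3),round(f,2))
def c2(x,y): return (300+x/5-.4,185+y/5-.4)
w=px2w('top',[c2(60,90),c2(657,57),c2(680,318),c2(75,352)],18)
print(w.round(1)); 
d=w[0]-w[1]+w[3]-w[2]; yaw=np.arctan2(-d[0],d[1]); p0=np.r_[w[:,:2].mean(0),yaw]
print(p0,[np.linalg.norm(w[i]-w[i-1]).round() for i in range(4)])
for c in (('top',),('scene',),('top','scene')):
    p,f=fit(ims,labels_tray,4,(3,),p0,c); print(c,p.round(4),round(f,2))
tray=p
for nm,T,flip,px in (('T2',1,0,(200,210)),('L1',0,1,(295,200)),('T1',1,1,(418,200)),('L0',0,0,(522,200))):
    q=px2w('top',[c2(*px)],6)[0]; u=np.r_[np.cos(tray[2]),np.sin(tray[2])]; v=np.r_[-u[1],u[0]]
    yl=(q[:2]-tray[:2])@v
    p0=np.r_[tray[:2]+v*yl,tray[2]+np.pi*flip]
    for c in (('top',),('scene',),('top','scene')):
        p,f=fit_rec(ims,T,p0,c); e=p[:2]-tray[:2]; print(nm,c,p.round(3),round(f,2),'local',(e@u).round(1),(e@v).round(1))
E
python3 m1.py
```

```text
clA len 93.31691051264512 [440.619 144.497  -0.972]
   ('top',) [440.469 147.705  -0.967] 236.5
   ('scene',) [443.093 145.524  -0.946] 674.49
   ('top', 'scene') [442.447 145.529  -0.951] 928.03
clB len 94.12491833737514 [438.635  -5.735  -1.825]
   ('top',) [438.099  -3.213  -1.83 ] 106.49
   ('scene',) [438.961  -6.282  -1.834] 880.62
   ('top', 'scene') [438.634  -4.512  -1.827] 1014.27
sp len 89.49811162022537 [ 433.41  -196.65     1.426]
   ('top',) [ 432.598 -199.287    1.413] 61.63
   ('scene',) [ 434.294 -198.213    1.384] 497.31
   ('top', 'scene') [ 433.628 -198.466    1.401] 584.48
[[ 663.2   29.6   18. ]
 [ 689.9 -305.2   18. ]
 [ 542.9 -317.3   18. ]
 [ 516.4   17.5   18. ]]
[ 6.03102433e+02 -1.43863327e+02  7.92590226e-02] [np.float64(147.0), np.float64(336.0), np.float64(147.0), np.float64(336.0)]
('top',) [ 6.038671e+02 -1.431384e+02  7.990000e-02] 46.41
('scene',) [ 6.051762e+02 -1.442847e+02  7.700000e-02] 550.53
('top', 'scene') [ 6.042829e+02 -1.435884e+02  7.790000e-02] 615.52
T2 ('top',) [ 5.98748e+02 -5.26910e+01  9.10000e-02] 1344.98 local 1.6 91.1
T2 ('scene',) [ 5.96845e+02 -5.38390e+01  7.90000e-02] 2560.6 local -0.4 90.1
T2 ('top', 'scene') [ 5.97883e+02 -5.34480e+01  7.80000e-02] 3922.41 local 0.6 90.4
L1 ('top',) [ 603.478 -103.086    3.216] 1276.34 local 2.4 40.4
L1 ('scene',) [ 600.587 -103.698    3.218] 2584.24 local -0.6 40.1
L1 ('top', 'scene') [ 601.419 -103.517    3.214] 3874.3 local 0.3 40.2
T1 ('top',) [ 608.673 -172.622    3.226] 1332.09 local 2.1 -29.3
T1 ('scene',) [ 606.004 -173.376    3.221] 2577.37 local -0.6 -29.8
T1 ('top', 'scene') [ 606.856 -173.078    3.222] 3925.06 local 0.3 -29.6
L0 ('top',) [ 6.12679e+02 -2.28992e+02  8.00000e-02] 1713.14 local 1.7 -85.8
L0 ('scene',) [ 6.10628e+02 -2.30286e+02  8.10000e-02] 2597.57 local -0.4 -86.9
L0 ('top', 'scene') [ 6.11459e+02 -2.29770e+02  7.60000e-02] 4333.95 local 0.4 -86.5
```

```bash
python3 - <<'E'
from h import *
im=cv2.imread('pics/scene0.png'); crop(im,380,250,560,450,3,'pics/s1.png',.5); crop(im,465,250,555,340,6,'pics/s2.png',.45)
im=cv2.imread('pics/top0.png'); crop(im,155,255,225,310,8,'pics/t4.png',.45);crop(im,180,155,255,225,8,'pics/t5.png',.5)
for n in('top','scene'):
    K,D,R,t=cam(n); print(n,-R.T@t)
E
```

```text
top [ 426.26883439   -8.04114127 1247.94011347]
scene [1093.38917404  314.89773649  785.52383762]
```

View pics/s1.png

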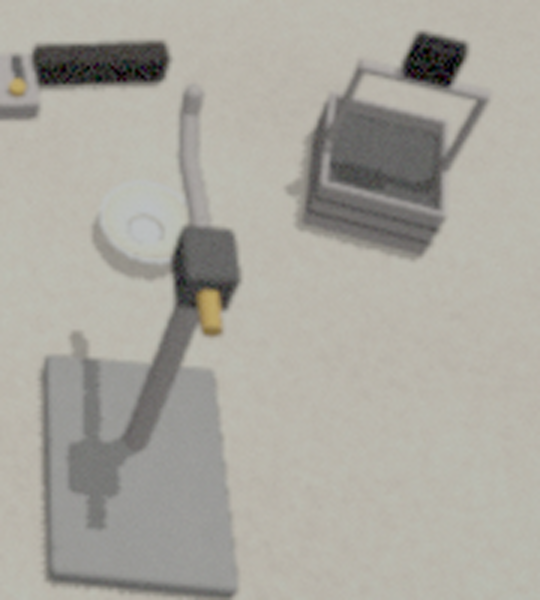

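View pics/s2.png

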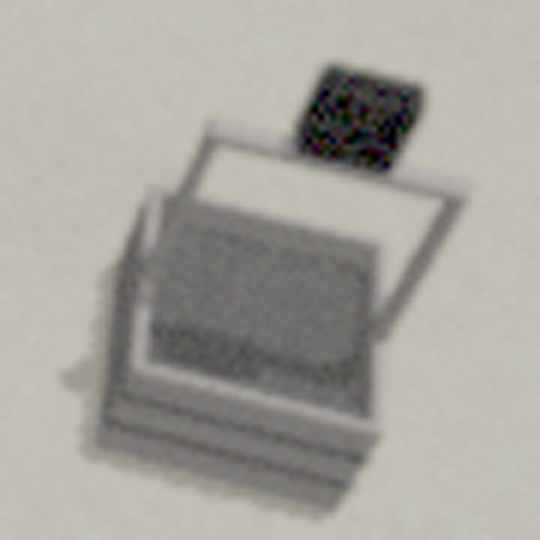

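View pics/t4.png

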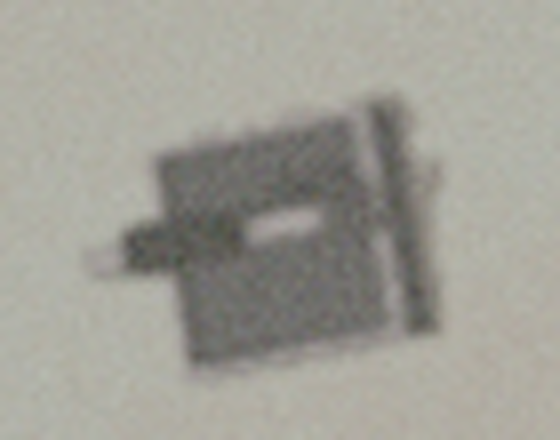

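View pics/t5.png

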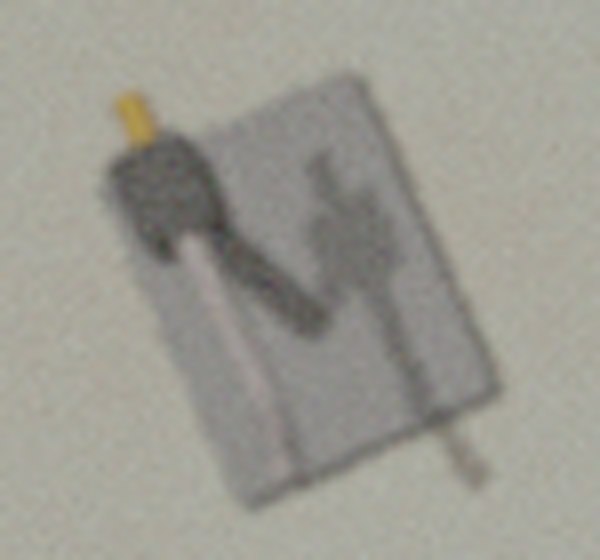

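```bash
cat > m2.py <<'E'
from fit import *
ims={n:cv2.imread(f'pics/{n}0.png') for n in('top','scene')}
def cv(x,y,x0,y0,f): return (x0+x/f-.45,y0+y/f-.45)
a=px2w('scene',[cv(212,130,465,250,6),cv(463,192,465,250,6)],117)
b=px2w('top',[cv(92,262,155,255,8),cv(320,220,155,255,8)],117)
for w in(a,b):
    print(w.round(1),'mid',w.mean(0).round(1),'len',np.linalg.norm(w[1]-w[0]).round(1),'dir',np.arctan2(*(w[0]-w[1])[[1,0]]).round(3))
# rim corners scene z45
c=px2w('scene',[cv(150,190,465,250,6),cv(380,242,465,250,6),cv(375,430,465,250,6),cv(137,365,465,250,6)],45); print(c.round(1),c.mean(0))
KIND['block']=[(1,box(-7,7,-15,15,121,153))]
mid=(a.mean(0)+b.mean(0))/2
def lab(n,p,bb): return labels_tool(n,'block',p,bb)
yaw=np.arctan2(*(a[0]-a[1])[[1,0]])-np.pi/2
def fitb(c):
    best=None
    bs={}
    for n in c:
        q=proj(n,place(box(-12,12,-18,18,121,157),(mid[0],mid[1],yaw))); lo=np.floor(q.min(0))-1;hi=np.ceil(q.max(0))+1; bs[n]=np.array([*lo,*hi],int)
    f=lambda v: sum(resid(ims[n],lab(n,(mid[0]+v[0],mid[1]+v[1],yaw),bs[n]),bs[n],2,()) for n in c)
    r=minimize(f,[0,0],method='Nelder-Mead',options=dict(initial_simplex=[[0,0],[4,0],[0,4]],xatol=.05)); return mid[:2]+r.x,r.fun
for c in (('top',),('scene',),('top','scene')): print(c,fitb(c))
# stand
p=px2w('top',[cv(355,72,180,155,8),cv(498,390,180,155,8),cv(252,508,180,155,8)],16); print('plate',p.round(1),[np.linalg.norm(p[i+1]-p[i]).round(1) for i in(0,1)])
d=p[0]-p[1]; print('yaw',np.arctan2(d[1],d[0]), 'yaw2',np.arctan2(*(p[2]-p[1])[[1,0]])-np.pi/2)
s=px2w('scene',[cv(x,y,380,250,3) for x,y in((47,357),(213,372),(235,595),(52,580))],16); print('plate s',s.round(1),[np.linalg.norm(s[i]-s[i-1]).round(1) for i in range(4)])
E
python3 m2.py
```

```text
[[435.  315.8 117. ]
 [418.4 387.2 117. ]] mid [426.7 351.5 117. ] len 73.2 dir -1.342
[[418.6 389.  117. ]
 [433.6 317.3 117. ]] mid [426.1 353.1 117. ] len 73.3 dir 1.777
[[401.  306.2  45. ]
 [381.8 377.   45. ]
 [456.9 395.1  45. ]
 [472.6 324.8  45. ]] [428.07358492 350.77745327  45.        ]
('top',) (array([425.83478523, 350.99029082]), np.float64(1936.8905426064298))
('scene',) (array([429.28864265, 350.74566192]), np.float64(551.2865364695987))
('top', 'scene') (array([428.65802741, 350.6211502 ]), np.float64(2607.1283569807097))
plate [[770.6 281.5  16. ]
 [657.2 225.5  16. ]
 [613.4 309.8  16. ]] [np.float64(126.5), np.float64(95.0)]
yaw 0.45853659009118386 yaw2 0.47874716921428373
plate s [[660.  225.3  16. ]
 [616.4 312.5  16. ]
 [732.6 368.6  16. ]
 [777.1 283.3  16. ]] [np.float64(130.7), np.float64(97.5), np.float64(129.1), np.float64(96.2)]
```

```bash
python3 - <<'E'
from h import *
o=np.array([681.5,290.]);u=np.array([np.cos(.46),np.sin(.46)])
for n,b in(('top',(180,155,8)),('scene',(380,250,3))):
    P=[np.r_[o,0],np.r_[o,190],np.r_[o-70*u,190],np.r_[o-94*u,214],np.r_[o-94*u,219]]
    print(n,((w2px(n,P)-b[:2]+.45)*b[2]).round(1).tolist())
E
```

```text
top [[328.6, 327.3], [186.2, 198.4], [277.3, 404.1], [289.9, 461.8], [285.8, 459.0]]
scene [[129.3, 453.9], [199.4, 279.3], [186.7, 160.9], [192.2, 95.3], [194.3, 89.2]]
```

```bash
cat > go.py <<'E'
import sys
from h import *
from scipy.spatial.transform import Rotation as Ro
def st():
    s=arm.read_state(); R=Ro.from_quat(s['ee_rot']).as_matrix(); return s,R
if __name__=='__main__':
    s,R=st(); psi=np.arctan2(R[1,0],R[0,0])
    print('t',round(s['clock'],2),'pos',s['position'].round(1),'psi',psi.round(4),'zax',R[:,2].round(4),'F',s['contact_force'].round(1),'w',round(s['gripper_width'],1),'j',s['joints'].round(2))
    if len(sys.argv)>1:
        x,y,z,p=map(float,sys.argv[1:5]); d=R.T@(np.array([x,y,z])-s['position'])
        dp=(p-psi+np.pi)%(2*np.pi)-np.pi
        print('delta tool',d.round(1),'spin deg',(-np.degrees(dp)).round(2))
E
python3 go.py 427.5 351.2 400 0.215
```

```text
t 0.1 pos [149.  606.8 403.7] psi -0.2409 zax [-4.0e-04 -1.9e-03 -1.0e+00] F [-0.   0.5 -0. ] w 85.5 j [ 1.59  0.39  0.01 -0.   -1.19 -0.26]
delta tool [331.5 181.8   4.1] spin deg -26.12
```

```bash
python3 -m jog '[[[50,27,0,-4],[100,55,0,-8],[150,82,0,-12],[200,110,0,-16],[250,137,0,-20]]]'; python3 go.py 427.5 351.2 400 0.215
```

```text
clock: 0.72
position: [360.1, 412.6, 403.7]
ee_rot: [0.998, 0.055, -0.0, 0.001]
contact_force: [-0.2, 1.4, -0.1]
gripper_width: 85.5
t 0.72 pos [360.1 412.6 403.7] psi 0.1107 zax [-7.0e-04 -2.4e-03 -1.0e+00] F [-0.2  1.4 -0.1] w 85.5 j [ 1.15  0.25 -0.18  0.   -1.13  0.53]
delta tool [60.3 68.4  3.8] spin deg -5.98
```

```bash
python3 -m jog '[[[30,34,2,-3],[60.3,68.4,4,-6],[60.3,68.4,4,-6],[60.3,68.4,20,-6],[60.3,68.4,40,-6]]]'; python3 go.py 427.5 351.2 298 0.215; python3 - <<'E'
from h import *
im,d=arm.get_image('scene'); crop(im,420,150,600,350,3,'pics/s3.png',.6)
im,d=arm.get_image('top'); crop(im,100,210,240,330,5,'pics/t6.png',.6)
E
```

```text
clock: 1.35
position: [426.7, 351.7, 362.7]
ee_rot: [0.994, 0.108, -0.001, 0.001]
contact_force: [-0.1, -1.5, -0.5]
gripper_width: 85.7
t 1.35 pos [426.7 351.7 362.7] psi 0.2164 zax [-0.0011 -0.0021 -1.    ] F [-0.1 -1.5 -0.5] w 85.7 j [ 0.98  0.3  -0.23  0.   -1.04  0.8 ]
delta tool [ 0.8  0.6 64.7] spin deg 0.08
```

View pics/s3.png

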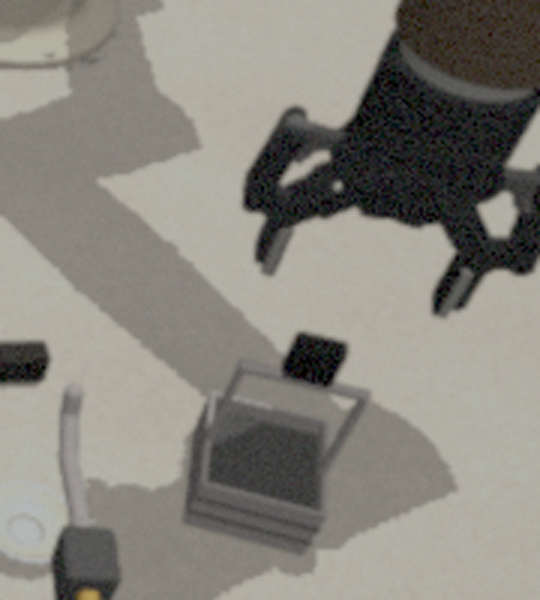

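View pics/t6.png

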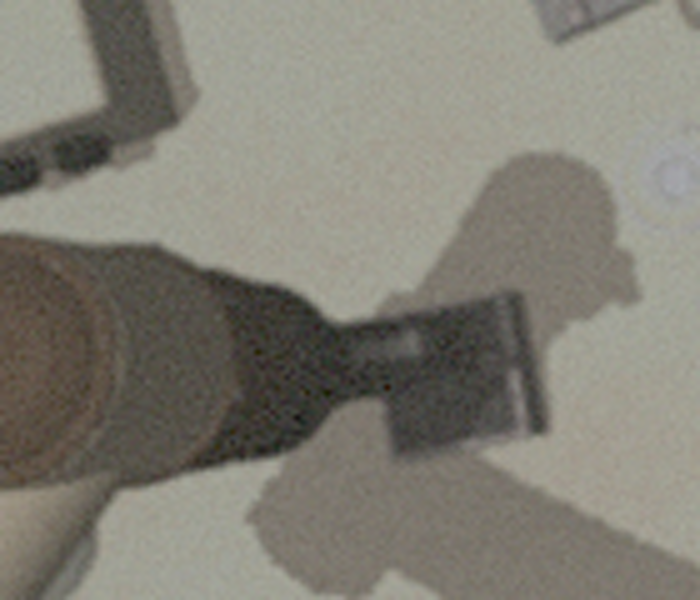

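```bash
python3 - <<'E'
from h import *
print(((w2px('scene',[[427,351.5,203],[427,351.5,137]])-[420,150])*3).round(0))
E
python3 -m jog '[[[0.8,0.6,15,0],[0.8,0.6,35,0],[0.8,0.6,50,0],[0.8,0.6,64,0],[0.8,0.6,64,0]]]' ; python3 -m jog '[[[0,0,0,0],[0,0,0,0],[0,0,0,0],[0,0,0,0],[0,0,0,0]]]' 15; python3 go.py 427.5 351.2 298 0.215
```

```text
[[352. 283.]
 [313. 358.]]
clock: 2.08
position: [426.4, 350.3, 295.2]
ee_rot: [0.994, 0.108, -0.004, 0.004]
contact_force: [0.1, 0.1, 1.0]
gripper_width: 85.4
clock: 2.7
position: [426.5, 350.6, 295.7]
ee_rot: [0.994, 0.108, -0.003, 0.004]
contact_force: [-1.4, 1.5, 1.2]
gripper_width: 28.9
t 2.7 pos [426.5 350.6 295.7] psi 0.2166 zax [-0.006  -0.0079 -1.    ] F [-1.4  1.5  1.2] w 28.9 j [ 0.98  0.37 -0.32 -0.   -0.89  0.81]
delta tool [ 1.  -0.4 -2.3] spin deg 0.09
```

```bash
python3 -m jog '[[[0,0,-20,0],[0,0,-55,0],[0,0,-90,0],[0,0,-125,0],[0,0,-135,0]]]' ; python3 go.py 529 214.5 430 0.46
```

```text
clock: 3.32
position: [427.4, 351.6, 432.3]
ee_rot: [0.994, 0.108, -0.002, 0.003]
contact_force: [0.3, 0.4, -2.8]
gripper_width: 28.8
t 3.33 pos [427.4 351.6 432.3] psi 0.2165 zax [-0.0044 -0.0055 -1.    ] F [ 0.3  0.4 -2.8] w 28.8 j [ 0.98  0.25 -0.12 -0.   -1.21  0.81]
delta tool [ 69.8 155.7   2.6] spin deg -13.95
```

```bash
python3 -m jog '[[[15,35,1,-3],[32,72,2,-6.5],[49,110,2.6,-10],[63,140,2.6,-13],[69.8,155.7,2.6,-14]]]' ; python3 -m jog '[[[0,0,0,0],[0,0,0,0],[0,0,0,0],[0,0,0,0],[0,0,0,0]]]'; python3 go.py 618.8 258.9 430 0.46;  python3 - <<'E'
from h import *
im,d=arm.get_image('scene'); crop(im,330,120,530,340,2.7,'pics/s4.png',.6)
im,d=arm.get_image('top'); crop(im,160,140,300,270,4.5,'pics/t7.png',.6)
E
```

```text
clock: 3.95
position: [529.5, 212.9, 427.6]
ee_rot: [0.974, 0.228, -0.005, 0.003]
contact_force: [-0.8, -0.1, -2.3]
gripper_width: 29.4
clock: 4.58
position: [529.2, 213.3, 427.7]
ee_rot: [0.974, 0.228, -0.005, 0.003]
contact_force: [0.4, 0.1, -2.0]
gripper_width: 28.7
t 4.58 pos [529.2 213.3 427.7] psi 0.4601 zax [-0.0083 -0.0074 -0.9999] F [ 0.4  0.1 -2. ] w 28.7 j [ 0.67  0.28 -0.09  0.   -1.21  1.36]
delta tool [100.5  -1.1  -3.4] spin deg 0.01
```

View pics/s4.png

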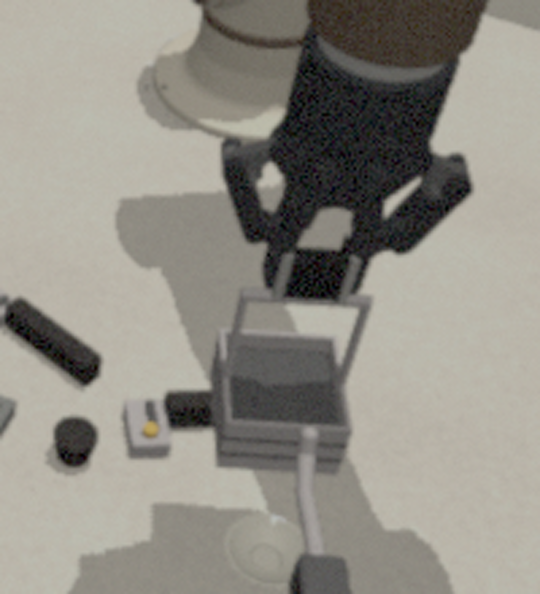

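View pics/t7.png

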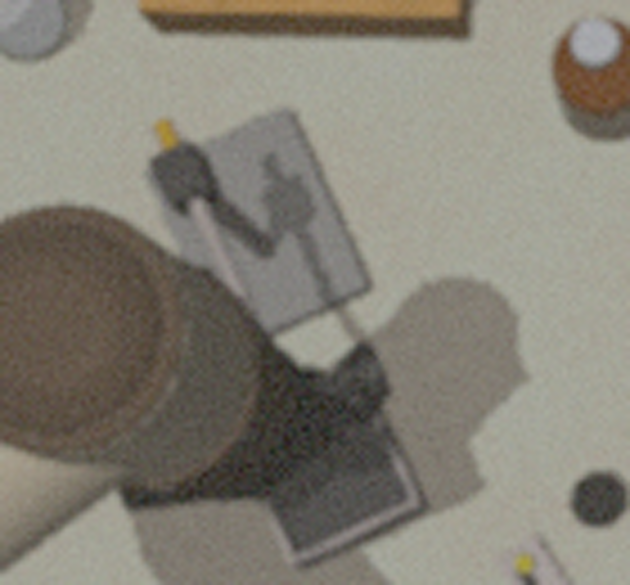

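```bash
python3 -m jog '[[[20,0,-3,0],[45,-0.5,-3,0],[70,-1,-3,0],[92,-1,-3,0],[100,-1,-3,0]]]' ; python3 go.py 618.8 258.9 380 0.46;  python3 - <<'E'
from h import *
im,d=arm.get_image('scene'); crop(im,330,120,530,340,2.7,'pics/s5.png',.6)
E
```

```text
clock: 5.3
position: [619.3, 258.9, 428.8]
ee_rot: [0.974, 0.228, -0.005, 0.003]
contact_force: [-0.4, 0.6, -2.9]
gripper_width: 28.7
t 5.3 pos [619.3 258.9 428.8] psi 0.4597 zax [-0.0091 -0.0079 -0.9999] F [-0.4  0.6 -2.9] w 28.7 j [ 0.64  0.45  0.18  0.   -1.31  1.39]
delta tool [ 0.2 -0.4 48.8] spin deg -0.02
```

View pics/s5.png

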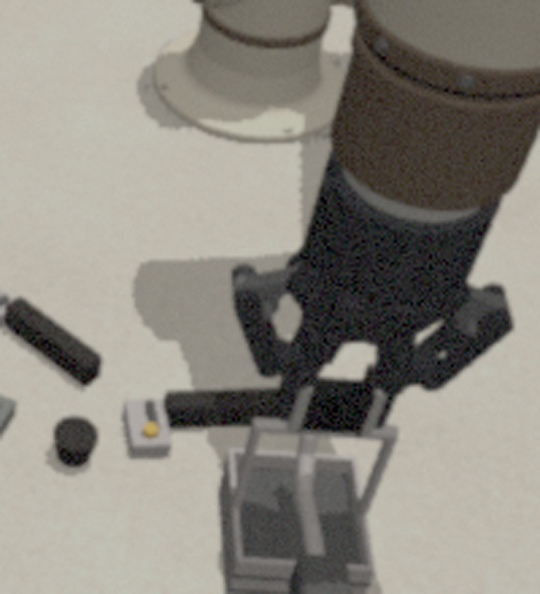

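```bash
python3 -m jog '[[[0,0,10,0],[0,0,22,0],[0,0,34,0],[0,0,43,0],[0,0,45,0]]]' ;python3 -m jog '[[[0,0,1,0],[0,0,3,0],[0,0,5,0],[0,0,6,0],[0,0,6,0]]]' ; python3 go.py;  python3 - <<'E'
from h import *
im,d=arm.get_image('scene'); crop(im,330,120,530,340,2.7,'pics/s6.png',.6)
E
```

```text
clock: 5.98
position: [618.9, 258.5, 382.7]
ee_rot: [0.974, 0.228, -0.006, 0.003]
contact_force: [0.4, -0.4, -1.3]
gripper_width: 28.8
clock: 6.6
position: [619.2, 258.6, 377.9]
ee_rot: [0.974, 0.228, -0.004, 0.003]
contact_force: [0.7, 0.2, 2.2]
gripper_width: 29.5
t 6.6 pos [619.2 258.6 377.9] psi 0.46 zax [-0.0074 -0.0077 -0.9999] F [0.7 0.2 2.2] w 29.5 j [ 0.64  0.48  0.1   0.   -1.19  1.39]
```

View pics/s6.png

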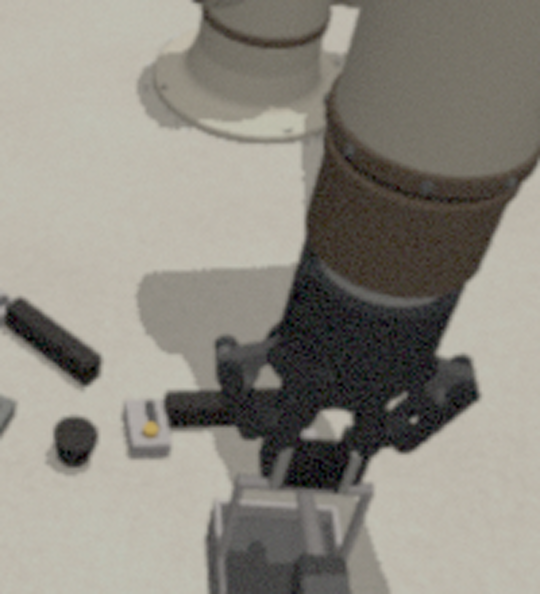

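```bash
python3 -m jog '[[[0,0,0,0],[0,0,0,0],[0,0,0,0],[0,0,0,0],[0,0,0,0]]]' 60;python3 -m jog '[[[0,0,-10,0],[0,0,-30,0],[0,0,-50,0],[0,0,-75,0],[0,0,-90,0]]]' ; python3 go.py;  python3 - <<'E'
from h import *
im,d=arm.get_image('scene'); crop(im,330,170,530,400,2.5,'pics/s7.png',.6)
im,d=arm.get_image('top'); crop(im,130,140,270,270,4.5,'pics/t8.png',.6)
E
```

```text
clock: 7.28
position: [619.2, 258.6, 377.8]
ee_rot: [0.974, 0.228, -0.005, 0.003]
contact_force: [-0.3, 0.3, 0.0]
gripper_width: 60.0
clock: 7.9
position: [619.9, 259.2, 470.1]
ee_rot: [0.974, 0.228, -0.003, 0.003]
contact_force: [0.2, -0.4, 0.1]
gripper_width: 60.2
t 7.9 pos [619.9 259.2 470.1] psi 0.46 zax [-0.0051 -0.0065 -1.    ] F [ 0.2 -0.4  0.1] w 60.2 j [ 0.64  0.44  0.25  0.   -1.39  1.39]
```

View pics/s7.png

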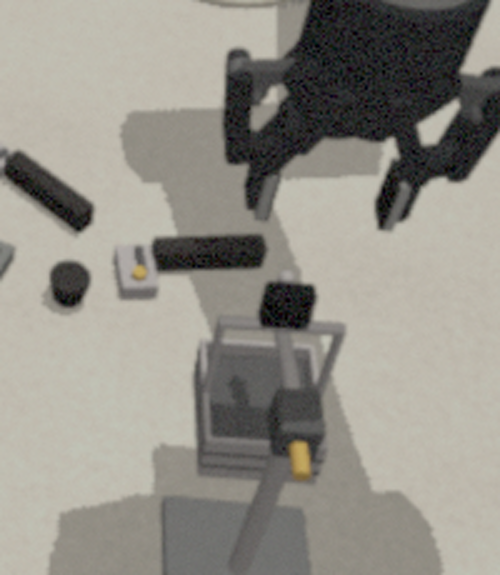

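```bash
python3 go.py 442.4 145.5 330 -0.951; python3 - <<'E'
from h import *
print(px2w('top',[(293,250),(236,244)],[28,18]).round(0))
E
```

```text
t 8.0 pos [619.9 259.2 470.4] psi 0.46 zax [-0.0036 -0.0056 -1.    ] F [ 0.6 -1.4  0.6] w 59.8 j [ 0.64  0.44  0.25  0.   -1.39  1.39]
delta tool [-208.8   22.6  141.7] spin deg 80.85
[[528.  77.  28.]
 [542. 236.  18.]]
```

```bash
python3 -m jog '[[[-30,4,0,8],[-75,8,10,17],[-120,13,30,26],[-165,18,50,36],[-205,22,70,46]]]' 48; python3 go.py 442.4 145.5 330 -0.951
```

```text
clock: 8.62
position: [444.0, 146.9, 400.2]
ee_rot: [0.985, -0.174, -0.002, 0.003]
contact_force: [-0.7, 0.6, 0.8]
gripper_width: 48.1
t 8.62 pos [444.  146.9 400.2] psi -0.3489 zax [-0.005 -0.006 -1.   ] F [-0.7  0.6  0.8] w 48.1 j [ 0.67  0.12 -0.37  0.   -1.09  0.55]
delta tool [-0.8  1.4 70.3] spin deg 34.5
```

```bash
cat > look.py <<'E'
# usage: look.py tag ; re-fit loose tools not held
import sys
from fit import *
tag=sys.argv[1]; ims={}
for n in('top','scene'):
    ims[n],_=arm.get_image(n); cv2.imwrite(f'pics/{n}_{tag}.png',ims[n])
P={'clA':('clamp',(442.4,145.5,-.951)),'clB':('clamp',(438.6,-4.5,-1.827)),'sp':('spanner',(433.6,-198.5,1.401))}
for a in sys.argv[2:]:
    nm,*c=a.split(':'); k,p=P[nm]
    for cc in ([tuple(c)] if c else [('top',),('scene',),('top','scene')]):
        r,f=fit_tool(ims,k,p,cc); print(nm,cc,r.round(3),round(f,1))
E
python3 look.py a clB sp clA:scene
```

```text
clB ('top',) [438.294  -3.534  -1.824] 308.8
clB ('scene',) [439.611  -5.922  -1.833] 1188.7
clB ('top', 'scene') [438.987  -3.583  -1.826] 1526.2
sp ('top',) [ 432.49  -199.295    1.414] 64.8
sp ('scene',) [ 434.507 -197.752    1.386] 520.6
sp ('top', 'scene') [ 433.631 -198.29     1.39 ] 610.1
clA ('scene',) [440.675 144.995  -0.962] 1556.6
```

```bash
python3 -m jog '[[[-1,1.4,15,8],[-1,1.4,35,17],[-1,1.4,60,26],[-1,1.4,85,34.5],[-1,1.4,110,34.5]]]'; python3 go.py 442 146 186 -0.955
```

```text
clock: 9.35
position: [439.2, 143.5, 287.4]
ee_rot: [0.89, -0.456, -0.003, 0.007]
contact_force: [-0.5, 0.9, 0.0]
gripper_width: 47.9
t 9.35 pos [439.2 143.5 287.4] psi -0.9477 zax [-0.0119 -0.0092 -0.9999] F [-0.5  0.9  0. ] w 47.9 j [ 0.67  0.24 -0.54 -0.   -0.8  -0.05]
delta tool [ -0.5  -5.3 101.4] spin deg 0.42
```

```bash
sed -i "s/d=R.T@(np.array(\[x,y,z\])-s\['position'\])/g=s['position']+R@[0,0,155.]; print('grasp',g.round(1)); d=R.T@(np.array([x,y,z-155])-g)/" go.py; python3 -m jog '[[[0,-3,20,0.4],[-0.3,-4,50,0.4],[-0.3,-4,80,0.4],[-0.3,-4,80,0.4],[-0.3,-4,80,0.4]]]'; python3 go.py 442 146 186 -0.955
```

```text
clock: 9.98
position: [442.0, 145.8, 208.0]
ee_rot: [0.888, -0.459, -0.003, 0.006]
contact_force: [1.0, 0.2, 0.2]
gripper_width: 47.9
t 9.97 pos [442.  145.8 208. ] psi -0.9537 zax [-0.0108 -0.0088 -0.9999] F [1.  0.2 0.2] w 47.9 j [ 0.67  0.38 -0.62  0.   -0.59 -0.05]
grasp [440.3 144.4  53. ]
delta tool [-0.3 -2.6 22. ] spin deg 0.07
```

```bash
python3 -m jog '[[[0,-1.5,8,0],[0,-2.6,16,0],[0,-2.6,22,0],[0,-2.6,22,0],[0,-2.6,22,0]]]';  python3 go.py 442 146 186 -0.955; python3 -m jog '[[[0,0,0,0],[0,0,0,0],[0,0,0,0],[0,0,0,0],[0,0,0,0]]]' 5; python3 go.py 442 146 186 -0.955
```

```text
clock: 10.6
position: [443.9, 147.1, 186.0]
ee_rot: [0.888, -0.459, -0.003, 0.006]
contact_force: [-0.7, -0.6, 0.1]
gripper_width: 48.5
t 10.6 pos [443.9 147.1 186. ] psi -0.9536 zax [-0.0107 -0.0088 -0.9999] F [-0.7 -0.6  0.1] w 48.5 j [ 0.67  0.42 -0.63  0.   -0.54 -0.05]
grasp [442.2 145.7  31. ]
delta tool [-0.3  0.   0. ] spin deg 0.08
clock: 11.22
position: [443.9, 147.1, 186.4]
ee_rot: [0.888, -0.459, -0.003, 0.006]
contact_force: [-1.9, -0.4, 5.0]
gripper_width: 18.4
t 11.22 pos [443.9 147.1 186.4] psi -0.9536 zax [-0.0104 -0.0087 -0.9999] F [-1.9 -0.4  5. ] w 18.4 j [ 0.67  0.42 -0.63  0.   -0.54 -0.05]
grasp [442.3 145.8  31.4]
delta tool [-0.4  0.1  0.4] spin deg 0.08
```

```bash
python3 -m jog '[[[0,0,-15,0],[0,0,-40,0],[0,0,-65,0],[0,0,-80,0],[0,0,-80,0]]]';  python3 go.py 611.5 -229.8 270 0.077
```

```text
clock: 11.85
position: [444.8, 147.9, 267.0]
ee_rot: [0.888, -0.459, -0.002, 0.005]
contact_force: [0.8, 0.2, -2.0]
gripper_width: 18.3
t 11.85 pos [444.8 147.9 267. ] psi -0.9536 zax [-0.0087 -0.007  -0.9999] F [ 0.8  0.2 -2. ] w 18.3 j [ 0.67  0.28 -0.55  0.   -0.75 -0.05]
grasp [443.5 146.8 112. ]
delta tool [404.4  81.   -1.8] spin deg -59.05
```

```bash
python3 -m jog '[[[40,8,-3,-7],[90,18,-5,-15],[145,29,-5,-23],[200,40,-5,-31],[255,51,-5,-40]]]';  python3 go.py 611.5 -229.8 270 0.077
```

```text
clock: 12.48
position: [551.0, -91.2, 271.1]
ee_rot: [0.992, -0.125, -0.005, 0.004]
contact_force: [1.2, 0.7, -1.6]
gripper_width: 18.2
t 12.47 pos [551.  -91.2 271.1] psi -0.2505 zax [-0.0111 -0.0069 -0.9999] F [ 1.2  0.7 -1.6] w 18.2 j [ 0.13  0.41 -0.33  0.01 -0.84  1.19]
grasp [549.3 -92.3 116.1]
delta tool [ 94.3 117.8   1.3] spin deg -18.77
```

```bash
python3 -m jog '[[[25,30,1,-6],[55,68,1,-12],[82,102,1,-17],[94,117.8,1,-18.8],[94,117.8,1,-18.8]]]'; python3 -m jog '[[[0,0,0,0],[0,0,0,0],[0,0,0,0],[0,0,0,0],[0,0,0,0]]]';  python3 go.py 611.5 -229.8 215 0.077;  python3 - <<'E'
from h import *
im,d=arm.get_image('scene'); cv2.imwrite('pics/sc_h1.png',im); crop(im,150,150,350,330,3.3,'pics/s8.png',.6)
im,d=arm.get_image('top'); cv2.imwrite('pics/tp_h1.png',im);crop(im,300,170,450,280,4.5,'pics/t9.png',.6)
E
```

```text
clock: 13.1
position: [612.7, -230.0, 267.8]
ee_rot: [0.999, 0.037, -0.007, 0.003]
contact_force: [-0.4, 1.0, -1.9]
gripper_width: 18.2
clock: 13.72
position: [612.7, -229.8, 268.0]
ee_rot: [0.999, 0.038, -0.007, 0.003]
contact_force: [0.4, -0.2, -2.0]
gripper_width: 18.3
t 13.72 pos [ 612.7 -229.8  268. ] psi 0.075 zax [-0.0138 -0.0061 -0.9999] F [ 0.4 -0.2 -2. ] w 18.3 j [-0.11  0.55 -0.09  0.01 -0.95  1.75]
grasp [ 610.6 -230.7  113. ]
delta tool [ 1.7 -1.1 53. ] spin deg -0.11
```

View pics/s8.png

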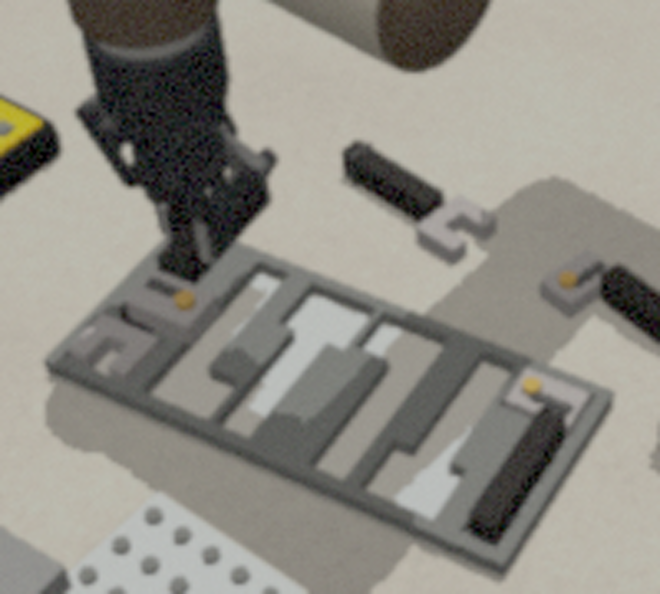

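View pics/t9.png

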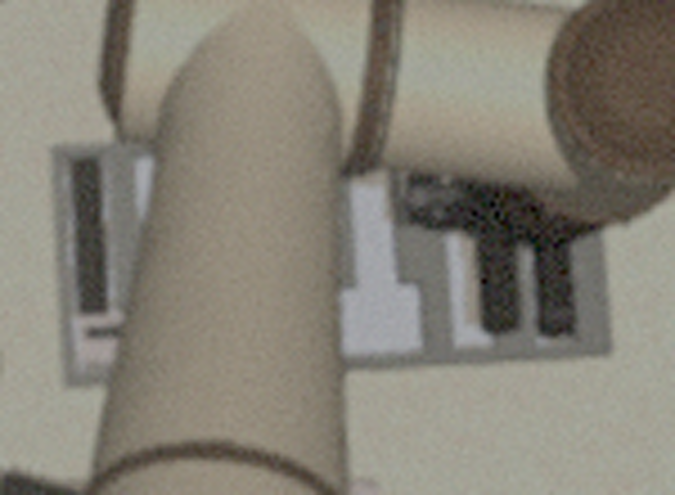

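```bash
python3 - <<'E'
from fit import *
z0=268-186.4
p=(610.6,-230.7,.075)
t=w2px('top',place(np.array([[-63,-10,28],[-63,10,28],[-63,0,28]]),p,z0)); print(((t-[300,170]+.45)*4.5).round(1))
ims={'top':cv2.imread('pics/tp_h1.png'),'scene':cv2.imread('pics/sc_h1.png')}
s=w2px('scene',place(np.array([[63,-10,16],[63,36,16],[33,36,16]]),p,z0)); print(((s-[150,150]+.45)*3.3).round(1))
im=ims['scene'];crop(im,170,215,250,280,9,'pics/s9.png',.6)
print(((s-[170,215]+.45)*9).round(1))
im=ims['top'];crop(im,385,210,445,260,10,'pics/t10.png',.6); print(((t-[385,210]+.45)*10).round(1))
E
```

```text
[[526.7 327.1]
 [491.8 328.9]
 [509.3 328. ]]
[[122.6 301.9]
 [184.7 328.5]
 [214.6 296.2]]
[[154.3 238.3]
 [323.8 310.9]
 [405.3 222.9]]
[[320.5 326.8]
 [242.9 330.8]
 [281.7 328.8]]
```

View pics/s9.png

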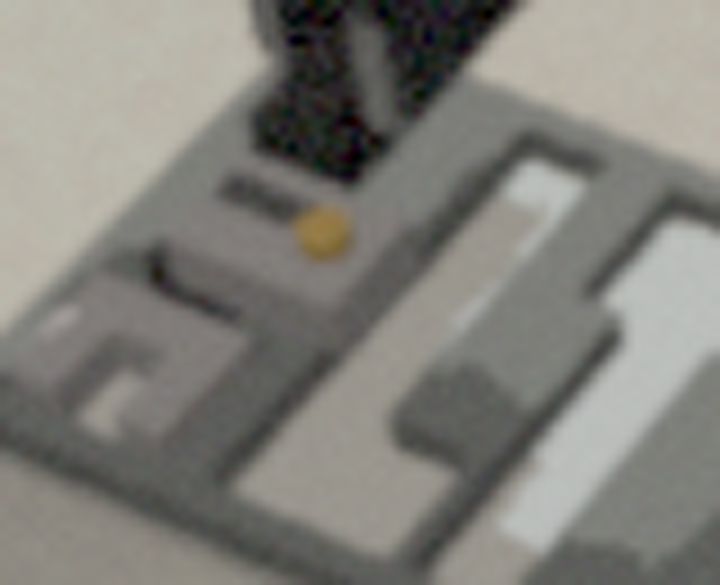

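View pics/t10.png

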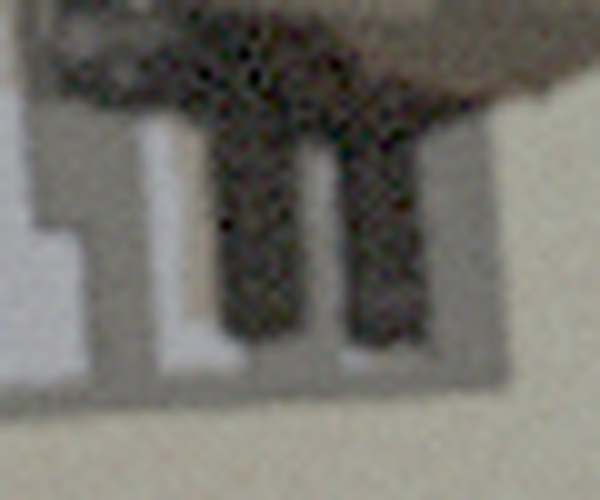

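```bash
python3 - <<'E'
from fit import *
w=px2w('top',[(385+a/10-.45,210+b/10-.45) for a,b in((254,150),(259,240),(263,335))],[109,109,109]); print(w.round(1))
p=(610.6,-230.7,.075)
# kept spanner check: handle center at rows
w=px2w('top',[(385+a/10-.45,210+b/10-.45) for a,b in((376,180),(390,340))],34); print(w.round(1))
# fit kept both
ims={n:cv2.imread(f'pics/{n}0.png') for n in('top','scene')}
for c in (('top',),('scene',)): print(c,fit_tool(ims,'spanner',(616,-286,.077),c,z0=6)[0].round(2), fit_tool(ims,'clamp',(594,-2,.077+np.pi),c,z0=6)[0].round(2))
# top visible tail fit
im=cv2.imread('pics/tp_h1.png')
KIND['tail']=[(1,box(-63,-35,-10,10,0,28))]
b=np.array([404,222,419,247])
def f(v): return resid({'t':im}['t'],labels_tool('top','tail',(v[0],v[1],v[2]*.01+.075),b,81.6),b,2,())
r=minimize(f,[611,-228,0],method='Nelder-Mead',options=dict(initial_simplex=[[611,-228,0],[614,-228,0],[611,-231,0],[611,-228,3]])); print(r.x,r.fun)
E
```

```text
[[ 594.1 -228.4  109. ]
 [ 570.7 -229.7  109. ]
 [ 546.1 -230.7  109. ]]
[[ 597.6 -276.5   34. ]
 [ 553.4 -280.2   34. ]]
('top',) [ 6.1426e+02 -2.7859e+02  9.0000e-02] [596.21   5.49   3.22]
('scene',) [ 6.1702e+02 -2.8032e+02  7.0000e-02] [606.79   5.36   3.15]
[ 617.34150663 -230.32350251   -3.84373571] 1714.9069657887017
```

```bash
python3 - <<'E'
from fit import *
o=px2w('scene',[(170+a/9-.45,215+b/9-.45) for a,b in((160,240),(325,306))],97.6)
e=place(np.array([[63,-10,16],[63,36,16]]),(610.6,-230.7,.075),81.6); print((o-e).round(1))
E
```

```text
[[-0.3  1.4  0. ]
 [-1.3 -0.7  0. ]]
```

```bash
python3 go.py 612.3 -231.2 205 0.077;python3 -m jog '[[[1.5,0,10,0],[2,0.5,30,0],[2,0.5,50,0],[2,0.5,63,0],[2,0.5,63,0]]]';  python3 go.py 612.3 -231.2 192 0.077
```

```text
t 13.82 pos [ 612.7 -229.9  267.9] psi 0.0748 zax [-0.014  -0.0061 -0.9999] F [-0.1  0.7 -0.8] w 18.1 j [-0.11  0.55 -0.09  0.01 -0.95  1.75]
grasp [ 610.5 -230.9  112.9]
delta tool [ 2.6  0.1 62.9] spin deg -0.12
clock: 14.45
position: [613.5, -230.7, 203.4]
ee_rot: [0.999, 0.037, -0.008, 0.003]
contact_force: [0.0, 0.0, -1.7]
gripper_width: 18.1
t 14.45 pos [ 613.5 -230.7  203.4] psi 0.0747 zax [-0.0167 -0.0057 -0.9998] F [ 0.   0.  -1.7] w 18.1 j [-0.11  0.63 -0.14  0.01 -0.82  1.75]
grasp [ 611.  -231.6   48.4]
delta tool [ 1.6 -0.3 11.4] spin deg -0.13
```

```bash
python3 -m jog '[[[1,0,2,0],[1,0,4,0],[1,0,6,0],[1,0,8,0],[1,0,10,0]]]';  python3 go.py 612.3 -231.2 192 0.077
```

```text
clock: 15.08
position: [614.4, -230.6, 193.4]
ee_rot: [0.999, 0.037, -0.008, 0.003]
contact_force: [0.1, -0.3, 0.2]
gripper_width: 18.6
t 15.07 pos [ 614.4 -230.6  193.4] psi 0.0747 zax [-0.0165 -0.0057 -0.9998] F [ 0.1 -0.3  0.2] w 18.6 j [-0.11  0.64 -0.14  0.01 -0.81  1.75]
grasp [ 611.8 -231.5   38.4]
delta tool [ 0.6 -0.3  1.4] spin deg -0.13
```

```bash
python3 -m jog '[[[0,0,1,0],[0,0,2,0],[0,0,2.5,0],[0,0,2.5,0],[0,0,2.5,0]]]'; python3 -m jog '[[[0,0,0,0],[0,0,0,0],[0,0,0,0],[0,0,-1,0],[0,0,-1,0]]]' 34;  python3 -m jog '[[[0,0,-10,0],[0,0,-35,0],[0,0,-60,0],[0,0,-90,0],[0,0,-100,0]]]';python3 go.py 438.8 -4.5 300 -1.83
```

```text
clock: 15.7
position: [614.1, -230.7, 192.6]
ee_rot: [0.999, 0.038, -0.008, 0.003]
contact_force: [-3.9, 2.6, 7.8]
gripper_width: 18.2
clock: 16.32
position: [614.2, -230.7, 193.6]
ee_rot: [0.999, 0.038, -0.008, 0.003]
contact_force: [-0.8, 0.4, -0.9]
gripper_width: 34.2
clock: 16.95
position: [616.3, -230.2, 296.5]
ee_rot: [0.999, 0.038, -0.006, 0.003]
contact_force: [-0.3, -0.0, 0.5]
gripper_width: 34.2
t 16.95 pos [ 616.3 -230.2  296.5] psi 0.0756 zax [-0.0116 -0.0072 -0.9999] F [-0.3 -0.   0.5] w 34.2 j [-0.11  0.53 -0.05  0.01 -1.01  1.75]
grasp [ 614.5 -231.3  141.5]
delta tool [-158.1 -239.4   -3.1] spin deg 109.18
```

```bash
python3 -m jog '[[[-20,-40,-2,9],[-50,-85,-2,19],[-85,-135,-2,29],[-125,-190,-2,40],[-158,-239,-2,50]]]' 48;  python3 -m jog '[[[0,0,0,10],[0,0,0,20],[0,0,0,30],[0,0,0,40],[0,0,0,50]]]'; python3 go.py 438.8 -4.5 260 -1.83; python3 look.py b clB:scene sp:scene sp:top; python3 - <<'E'
from h import *
im=cv2.imread('pics/scene_b.png'); crop(im,150,150,450,330,2.5,'pics/s10.png',.6)
E
```

```text
clock: 17.58
position: [448.9, -13.8, 298.8]
ee_rot: [0.926, -0.376, -0.004, 0.006]
contact_force: [-0.4, 0.7, 0.4]
gripper_width: 48.2
clock: 18.2
position: [448.6, -13.9, 298.4]
ee_rot: [-0.678, 0.735, 0.002, -0.007]
contact_force: [-0.0, -0.3, -0.1]
gripper_width: 47.8
t 18.2 pos [448.6 -13.9 298.4] psi -1.6502 zax [-0.013  -0.0072 -0.9999] F [-0.  -0.3 -0.1] w 47.8 j [ 0.33  0.21 -0.56  0.   -0.82 -0.42]
grasp [446.6 -15.  143.4]
delta tool [-10.1   8.1  38.4] spin deg 10.3
clB ('scene',) [436.4    -6.601  -1.835] 2007.3
sp ('scene',) [ 434.512 -197.788    1.387] 523.7
sp ('top',) [ 432.58  -199.307    1.413] 63.6
```

View pics/s10.png

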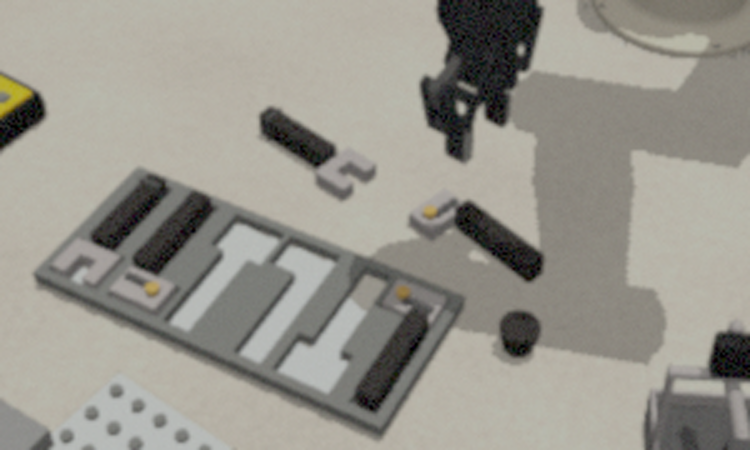

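```bash
python3 -m jog '[[[-4,3,8,5],[-9,7,20,10.3],[-10,8,38,10.3],[-10,8,60,10.3],[-10,8,80,10.3]]]';  python3 go.py 438.8 -4.7 186 -1.83
```

```text
clock: 18.92
position: [440.2, -3.9, 217.7]
ee_rot: [-0.613, 0.79, 0.001, -0.007]
contact_force: [-0.5, 0.6, 1.0]
gripper_width: 48.3
t 18.93 pos [440.2  -3.9 217.7] psi -1.8205 zax [-0.0131 -0.0072 -0.9999] F [-0.5  0.6  1. ] w 48.3 j [ 0.36  0.33 -0.67  0.   -0.59 -0.62]
grasp [438.1  -5.   62.7]
delta tool [-0.8 -0.9 31.7] spin deg 0.54
```

```bash
python3 -m jog '[[[-0.5,-1,12,0.5],[-0.8,-1,24,0.5],[-0.8,-1,31.5,0.5],[-0.8,-1,31.5,0.5],[-0.8,-1,31.5,0.5]]]';python3 -m jog '[[[0,0,0,0],[0,0,0,0],[0,0,0,0],[0,0,0,0],[0,0,0,0]]]' 5; python3 go.py 438.8 -4.7 186 -1.83; python3 -m jog '[[[0,0,-15,0],[0,0,-40,0],[0,0,-65,0],[0,0,-80,0],[0,0,-80,0]]]';  python3 go.py 602 -103.7 268 -3.063
```

```text
clock: 19.55
position: [441.1, -3.6, 186.6]
ee_rot: [-0.61, 0.792, 0.001, -0.007]
contact_force: [-0.4, -0.0, -0.0]
gripper_width: 47.7
clock: 20.18
position: [441.1, -3.5, 187.2]
ee_rot: [-0.61, 0.792, 0.001, -0.007]
contact_force: [-3.0, -0.1, 5.3]
gripper_width: 18.8
t 20.18 pos [441.1  -3.5 187.2] psi -1.8288 zax [-0.0117 -0.0068 -0.9999] F [-3.  -0.1  5.3] w 18.8 j [ 0.36  0.39 -0.69  0.   -0.5  -0.63]
grasp [439.3  -4.6  32.2]
delta tool [0.2 0.5 1.2] spin deg 0.07
clock: 20.8
position: [442.1, -3.0, 268.0]
ee_rot: [-0.61, 0.792, 0.001, -0.005]
contact_force: [0.1, -0.4, -2.0]
gripper_width: 18.3
t 20.8 pos [442.1  -3.  268. ] psi -1.829 zax [-0.009  -0.0056 -0.9999] F [ 0.1 -0.4 -2. ] w 18.3 j [ 0.36  0.24 -0.61  0.   -0.73 -0.62]
grasp [440.7  -3.8 113. ]
delta tool [  55.4 -181.4   -0.9] spin deg 70.7
```

```bash
python3 -m jog '[[[8,-30,0,9],[20,-65,0,19],[32,-105,0,29],[44,-145,0,39],[55,-178,0,49]]]';python3 -m jog '[[[0,0,0,10],[0,0,0,20],[0,0,0,20],[0,0,0,20],[0,0,0,20]]]'; python3 go.py 601.8 -104.3 203 -3.063
```

```text
clock: 21.42
position: [601.1, -102.4, 265.1]
ee_rot: [-0.224, 0.975, -0.001, -0.006]
contact_force: [0.2, -0.2, -1.8]
gripper_width: 18.4
clock: 22.05
position: [600.9, -102.4, 264.9]
ee_rot: [-0.052, 0.999, -0.002, -0.006]
contact_force: [-0.1, -0.2, -0.9]
gripper_width: 18.3
t 22.05 pos [ 600.9 -102.4  264.9] psi -3.0382 zax [-0.0119 -0.0054 -0.9999] F [-0.1 -0.2 -0.9] w 18.3 j [ 0.1   0.49 -0.21  0.01 -0.89 -1.57]
grasp [ 599.1 -103.2  109.9]
delta tool [-3.4 -1.1 61.9] spin deg 1.42
```

```bash
python3 -m jog '[[[-1,0,0,0.7],[-2,-0.6,0,1.4],[-2,-0.6,0,1.4],[-2,-0.6,0,1.4],[-2,-0.6,0,1.4]]]';python3 go.py 601.8 -104.3 203 -3.063; python3 - <<'E'
from fit import *
im,d=arm.get_image('scene'); cv2.imwrite('pics/sc_h2.png',im); crop(im,220,210,310,290,8,'pics/s11.png',.6)
import go
s,R=go.st(); g=s['position']+R@[0,0,155.]; p=(g[0],g[1],np.arctan2(R[1,0],R[0,0])); z0=s['position'][2]-187
print(p,z0)
q=w2px('scene',place(np.array([[63,-10,16],[63,36,16],[33,36,16],[-63,-10,28],[-63,10,28]]),p,z0)); print(((q-[220,210]+.45)*8).round(0).tolist())
im,d=arm.get_image('top');cv2.imwrite('pics/tp_h2.png',im); crop(im,330,170,430,270,6,'pics/t11.png',.6)
q=w2px('top',place(np.array([[63,-10,16],[63,36,16],[33,36,16],[-63,-10,28],[-63,10,28]]),p,z0)); print(((q-[330,170]+.45)*6).round(0).tolist())
E
```

```text
clock: 22.68
position: [603.0, -102.7, 264.9]
ee_rot: [-0.04, 0.999, -0.002, -0.006]
contact_force: [-0.7, -0.0, -1.7]
gripper_width: 18.3
t 22.68 pos [ 603.  -102.7  264.9] psi -3.0626 zax [-0.0119 -0.0054 -0.9999] F [-0.7 -0.  -1.7] w 18.3 j [ 0.1   0.49 -0.2   0.01 -0.89 -1.59]
grasp [ 601.1 -103.6  109.9]
delta tool [-1.4 -0.5 61.9] spin deg 0.02
(np.float64(601.111043090549), np.float64(-103.59767828081654), np.float64(-3.0626535697334196)) 77.83459400468865
[[505.0, 145.0], [353.0, 86.0], [291.0, 158.0], [235.0, 444.0], [163.0, 414.0]]
[[176.0, 457.0], [282.0, 451.0], [277.0, 383.0], [159.0, 166.0], [205.0, 164.0]]
```

View pics/s11.png

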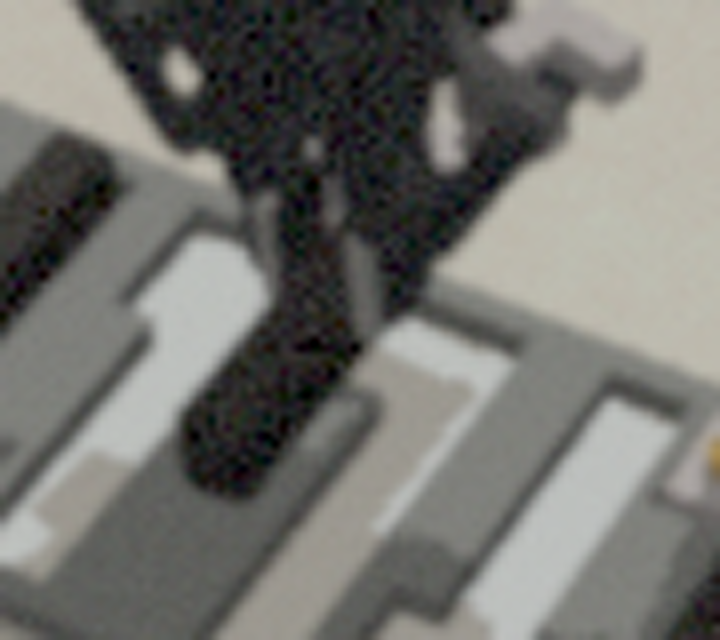

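View pics/t11.png

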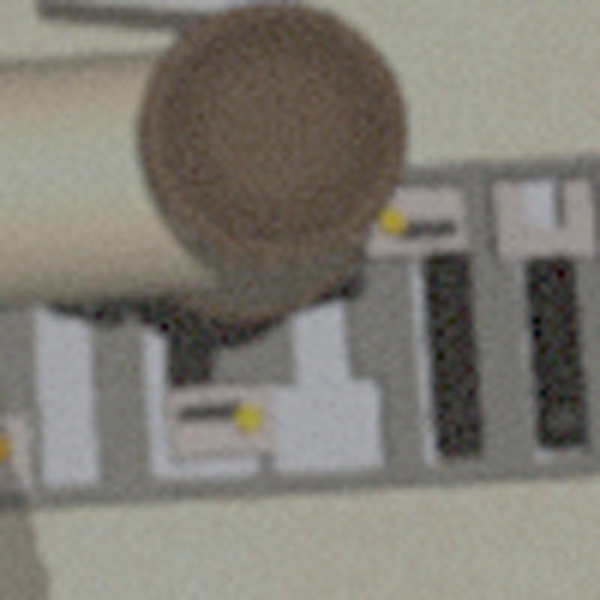

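```bash
python3 - <<'E'
from fit import *
ims={'top':cv2.imread('pics/tp_h2.png'),'scene':cv2.imread('pics/scene_b.png')}
for c in (('top',),('scene',)): print(c,fit_tool(ims,'clamp',(611.5,-230,.077),c,z0=6)[0].round(2))
for c in (('top',),): print(c,fit_tool(ims,'clamp',(601,-103,-3.063),c,z0=77.8)[0].round(2))
print(fit_rec(ims,1,(606.856,-173,3.222),('scene',))[0],fit_rec(ims,0,(601.4,-103.5,3.216),('scene',))[0])
E
```

```text
('top',) [ 6.0959e+02 -2.3225e+02  6.0000e-02]
('scene',) [ 6.1289e+02 -2.3108e+02  8.0000e-02]
('top',) [ 625.01 -126.88   -2.52]
[ 606.27803257 -173.13448108    3.22105615] [ 600.7797801  -103.57816605    3.21841755]
```

```bash
python3 -m jog '[[[-0.5,-0.2,10,0],[-1,-0.2,30,0],[-1,-0.2,50,0],[-1,-0.2,59,0],[-1,-0.2,59,0]]]'; python3 go.py 601.4 -103.8 193 -3.064
```

```text
clock: 23.4
position: [603.1, -103.2, 205.0]
ee_rot: [-0.039, 0.999, -0.003, -0.007]
contact_force: [-0.4, -0.7, -1.8]
gripper_width: 18.4
t 23.4 pos [ 603.1 -103.2  205. ] psi -3.0626 zax [-0.0138 -0.0056 -0.9999] F [-0.4 -0.7 -1.8] w 18.4 j [ 0.1   0.57 -0.25  0.01 -0.77 -1.59]
grasp [ 601.  -104.1   50. ]
delta tool [-0.6  0.3 12. ] spin deg 0.08
```

```bash
python3 -m jog '[[[-0.3,0.2,3,0],[-0.3,0.2,6,0],[-0.3,0.2,9,0],[-0.3,0.2,11,0],[-0.3,0.2,12,0]]]'; python3 go.py 601.4 -103.8 193 -3.064
```

```text
clock: 24.02
position: [603.2, -103.1, 193.3]
ee_rot: [-0.04, 0.999, -0.003, -0.007]
contact_force: [-2.1, 0.6, 4.2]
gripper_width: 18.4
t 24.02 pos [ 603.2 -103.1  193.3] psi -3.0624 zax [-0.0141 -0.0058 -0.9999] F [-2.1  0.6  4.2] w 18.4 j [ 0.1   0.58 -0.26  0.01 -0.74 -1.59]
grasp [ 601.  -104.    38.3]
delta tool [-0.4  0.1  0.3] spin deg 0.09
```

```bash
python3 -m jog '[[[0,0,1,0],[0,0,1.5,0],[0,0,1.5,0],[0,0,1.5,0],[0,0,0.5,0]]]'; python3 -m jog '[[[0,0,0,0],[0,0,0,0],[0,0,0,0],[0,0,-1,0],[0,0,-1,0]]]' 34;  python3 -m jog '[[[0,0,-10,0],[0,0,-35,0],[0,0,-60,0],[0,0,-90,0],[0,0,-100,0]]]';python3 go.py 433.6 -198.4 290 -1.742; python3 look.py c sp:top sp:scene
```

```text
clock: 24.65
position: [603.2, -103.1, 193.4]
ee_rot: [-0.04, 0.999, -0.003, -0.007]
contact_force: [-1.0, -0.0, 0.3]
gripper_width: 18.3
clock: 25.28
position: [603.3, -103.1, 194.5]
ee_rot: [-0.04, 0.999, -0.003, -0.007]
contact_force: [0.0, -0.9, -0.3]
gripper_width: 33.8
clock: 25.9
position: [605.1, -102.5, 297.2]
ee_rot: [-0.04, 0.999, -0.003, -0.004]
contact_force: [-0.3, 1.4, -0.8]
gripper_width: 34.4
t 25.9 pos [ 605.1 -102.5  297.2] psi -3.062 zax [-0.0081 -0.0057 -1.    ] F [-0.3  1.4 -0.8] w 34.4 j [ 0.1   0.46 -0.16  0.01 -0.96 -1.59]
grasp [ 603.8 -103.4  142.2]
delta tool [177.2 -81.2   9.2] spin deg -75.63
sp ('top',) [ 432.41  -199.33     1.418] 64.6
sp ('scene',) [ 432.721 -186.579    1.81 ] 3852.2
```

```bash
python3 -m jog '[[[30,-14,3,-9],[68,-31,6,-18],[110,-50,9,-27],[150,-69,9,-37],[177,-81,9,-47]]]' 48;python3 -m jog '[[[0,0,0,-10],[0,0,0,-20],[0,0,0,-28.6],[0,0,15,-28.6],[0,0,35,-28.6]]]'; python3 go.py 433.5 -198.6 186 -1.742; python3 look.py d sp:scene
```

```text
clock: 26.62
position: [432.3, -197.9, 287.7]
ee_rot: [-0.437, 0.899, 0.001, -0.007]
contact_force: [0.8, -0.6, 0.1]
gripper_width: 48.1
clock: 27.25
position: [431.4, -198.0, 251.6]
ee_rot: [-0.645, 0.764, 0.003, -0.007]
contact_force: [-0.6, -0.8, 0.4]
gripper_width: 48.0
t 27.25 pos [ 431.4 -198.   251.6] psi -1.7384 zax [-0.0144 -0.0045 -0.9999] F [-0.6 -0.8  0.4] w 48.0 j [-0.09  0.32 -0.55  0.01 -0.71 -0.09]
grasp [ 429.2 -198.7   96.6]
delta tool [-1.3 -5.1 65.6] spin deg 0.21
sp ('scene',) [ 436.319 -197.929    1.322] 2141.8
```

```bash
python3 -m jog '[[[-0.6,-3,10,0.2],[-0.6,-4.5,25,0.2],[-0.6,-4.5,40,0.2],[-0.6,-4.5,40,0.2],[-0.6,-4.5,40,0.2]]]'; python3 go.py 433.5 -198.6 186 -1.742
```

```text
clock: 27.98
position: [434.5, -198.2, 210.3]
ee_rot: [-0.644, 0.765, 0.005, -0.009]
contact_force: [0.1, 0.5, 0.9]
gripper_width: 48.4
t 27.98 pos [ 434.5 -198.2  210.3] psi -1.7422 zax [-0.0198 -0.0037 -0.9998] F [0.1 0.5 0.9] w 48.4 j [-0.09  0.39 -0.59  0.01 -0.61 -0.09]
grasp [ 431.5 -198.8   55.3]
delta tool [-0.7 -2.4 24.3] spin deg -0.01
```

```bash
python3 -m jog '[[[-0.6,-2.4,10,0],[-0.6,-2.4,20,0],[-0.6,-2.4,24.3,0],[-0.6,-2.4,24.3,0],[-0.6,-2.4,24.3,0]]]'; python3 -m jog '[[[0,0,0,0],[0,0,0,0],[0,0,0,0],[0,0,0,0],[0,0,0,0]]]' 5;python3 go.py 433.5 -198.6 186 -1.742;  python3 -m jog '[[[0,0,-15,0],[0,0,-40,0],[0,0,-65,0],[0,0,-80,0],[0,0,-80,0]]]';  python3 go.py 606.8 -173.4 268 0.078
```

```text
clock: 28.6
position: [436.6, -198.1, 186.0]
ee_rot: [-0.644, 0.765, 0.005, -0.009]
contact_force: [0.3, -0.2, 0.6]
gripper_width: 47.9
clock: 29.22
position: [436.7, -198.2, 186.5]
ee_rot: [-0.644, 0.765, 0.005, -0.009]
contact_force: [-2.0, 1.6, 5.9]
gripper_width: 18.4
t 29.23 pos [ 436.7 -198.2  186.5] psi -1.7419 zax [-0.0191 -0.0039 -0.9998] F [-2.   1.6  5.9] w 18.4 j [-0.08  0.43 -0.6   0.01 -0.55 -0.1 ]
grasp [ 433.7 -198.8   31.5]
delta tool [-0.1  0.2  0.5] spin deg 0.0
clock: 29.85
position: [438.3, -197.8, 267.1]
ee_rot: [-0.644, 0.765, 0.004, -0.008]
contact_force: [0.0, -0.3, -1.7]
gripper_width: 18.7
t 29.85 pos [ 438.3 -197.8  267.1] psi -1.742 zax [-0.0166 -0.004  -0.9999] F [ 0.  -0.3 -1.7] w 18.7 j [-0.08  0.3  -0.52  0.01 -0.76 -0.09]
grasp [ 435.8 -198.4  112.1]
delta tool [ -53.8 -164.2   -3.8] spin deg -104.28
```

```bash
python3 -m jog '[[[-8,-25,-1,-9],[-20,-60,-2,-19],[-32,-98,-4,-29],[-44,-135,-4,-39],[-53.8,-164,-4,-49]]]'; python3 -m jog '[[[0,0,0,-10],[0,0,0,-20],[0,0,0,-30],[0,0,0,-40],[0,0,0,-50]]]'; python3 go.py 606.8 -173.4 268 0.078
```

```text
clock: 30.48
position: [610.2, -172.4, 265.9]
ee_rot: [0.904, -0.427, -0.008, 0.006]
contact_force: [-0.2, 1.0, -0.4]
gripper_width: 18.8
clock: 31.1
position: [609.8, -172.4, 263.8]
ee_rot: [1.0, -0.002, -0.011, 0.001]
contact_force: [-0.3, 1.0, -1.6]
gripper_width: 18.6
t 31.1 pos [ 609.8 -172.4  263.8] psi -0.0036 zax [-0.0222 -0.0028 -0.9997] F [-0.3  1.  -1.6] w 18.6 j [-0.02  0.53 -0.14  0.   -0.93  1.58]
grasp [ 606.4 -172.8  108.8]
delta tool [ 0.4  0.6 -4.2] spin deg -4.67
```

```bash
python3 -m jog '[[[0,0,0,-2.5],[0.4,0.4,0,-4.7],[0.4,0.4,0,-4.7],[0.4,0.4,0,-4.7],[0.4,0.4,0,-4.7]]]'; python3 go.py 606.8 -173.4 205 0.078; python3 - <<'E'
from fit import *
im,d=arm.get_image('scene'); cv2.imwrite('pics/sc_h3.png',im); crop(im,190,200,280,280,8,'pics/s12.png',.6)
import go
s,R=go.st(); g=s['position']+R@[0,0,155.]; p=(g[0],g[1],np.arctan2(R[1,0],R[0,0])+np.pi); z0=s['position'][2]-186.5
Q=place(np.array([[63,-23,16],[63,23,16],[27,23,16],[-63,-10,28],[-63,10,28]]),p,z0)
print(((w2px('scene',Q)-[190,200]+.45)*8).round(0).tolist())
im,d=arm.get_image('top');cv2.imwrite('pics/tp_h3.png',im); crop(im,330,170,430,270,6,'pics/t12.png',.6)
print(((w2px('top',Q)-[330,170]+.45)*6).round(0).tolist())
E
```

```text
clock: 31.72
position: [610.1, -172.7, 263.4]
ee_rot: [0.999, 0.039, -0.011, 0.001]
contact_force: [-0.2, -0.1, -1.6]
gripper_width: 18.3
t 31.73 pos [ 610.1 -172.7  263.4] psi 0.0782 zax [-0.0228 -0.0027 -0.9997] F [-0.2 -0.1 -1.6] w 18.3 j [-0.02  0.53 -0.14  0.   -0.93  1.67]
grasp [ 606.6 -173.1  108.4]
delta tool [ 1.5  0.2 58.4] spin deg 0.01
[[558.0, 155.0], [410.0, 99.0], [334.0, 182.0], [230.0, 423.0], [162.0, 394.0]]
[[307.0, 450.0], [412.0, 444.0], [406.0, 362.0], [320.0, 158.0], [365.0, 155.0]]
```

View pics/s12.png

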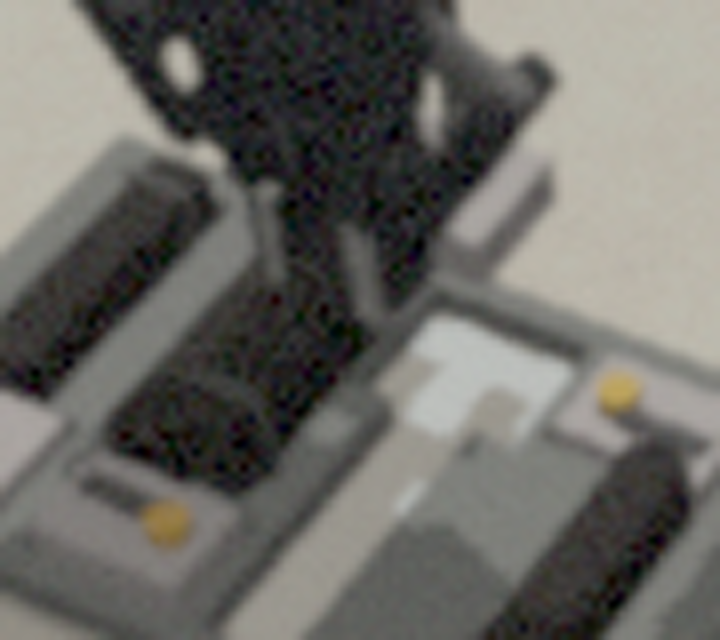

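View pics/t12.png

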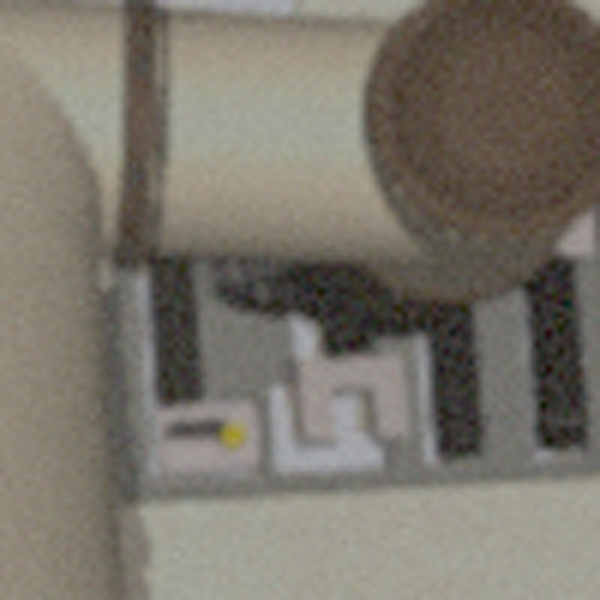

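```bash
python3 -m jog '[[[0.5,0.2,10,0],[1,0.2,25,0],[1,0.2,40,0],[1,0.2,55,0],[1,0.2,58,0]]]'; python3 go.py 606.8 -173.4 193 0.078
```

```text
clock: 32.45
position: [609.4, -173.0, 203.6]
ee_rot: [0.999, 0.039, -0.013, 0.001]
contact_force: [0.2, -1.1, -1.0]
gripper_width: 18.8
t 32.45 pos [ 609.4 -173.   203.6] psi 0.0781 zax [-0.0257 -0.0025 -0.9997] F [ 0.2 -1.1 -1. ] w 18.8 j [-0.02  0.6  -0.19  0.   -0.81  1.67]
grasp [ 605.4 -173.4   48.7]
delta tool [ 1.7  0.1 10.7] spin deg 0.01
```

```bash
python3 -m jog '[[[1,0,2,0],[1,0,5,0],[1,0,7,0],[1,0,9,0],[1,0,11.5,0]]]'; python3 go.py 606.8 -173.4 192.5 0.078
```

```text
clock: 33.08
position: [610.0, -173.0, 193.1]
ee_rot: [0.999, 0.039, -0.013, 0.001]
contact_force: [-4.7, 1.2, 9.7]
gripper_width: 18.8
t 33.08 pos [ 610.  -173.   193.1] psi 0.0786 zax [-0.0259 -0.0029 -0.9997] F [-4.7  1.2  9.7] w 18.8 j [-0.02  0.61 -0.2   0.   -0.79  1.67]
grasp [ 606.  -173.5   38.2]
delta tool [0.9 0.  0.7] spin deg 0.04
```

```bash
python3 -m jog '[[[0,0,0,0],[0,0,0,0],[0,0,0,0],[0,0,-1,0],[0,0,-1,0]]]' 34;  python3 -m jog '[[[0,0,-10,0],[0,0,-35,0],[0,0,-60,0],[0,0,-90,0],[0,0,-100,0]]]'; python3 go.py 450 250 400 0.078
```

```text
clock: 33.7
position: [610.1, -173.0, 194.2]
ee_rot: [0.999, 0.039, -0.013, 0.001]
contact_force: [-0.6, 0.2, -0.4]
gripper_width: 33.9
clock: 34.33
position: [613.1, -172.8, 297.0]
ee_rot: [0.999, 0.039, -0.011, 0.001]
contact_force: [0.4, 0.2, -0.0]
gripper_width: 34.1
t 34.33 pos [ 613.1 -172.8  297. ] psi 0.0789 zax [-0.0209 -0.0034 -0.9998] F [ 0.4  0.2 -0. ] w 34.1 j [-0.02  0.5  -0.1   0.   -1.    1.67]
grasp [ 609.9 -173.3  142. ]
delta tool [-128.2 -434.4 -101. ] spin deg 0.05
```

```bash
python3 -m jog '[[[-35,25,-30,0],[-80,57,-60,0],[-125,90,-90,0],[-170,122,-100,0],[-215,155,-100,0]]]';python3 -m jog '[[[0,0,0,0],[0,0,0,0],[0,0,0,0],[0,0,0,0],[0,0,0,0]]]'; python3 - <<'E'
from h import *
for n in('scene','top'):
    im,d=arm.get_image(n); cv2.imwrite(f'pics/{n}_e.png',im); np.save(f'pics/{n}_e.npy',d)
im=cv2.imread('pics/scene_e.png'); crop(im,150,200,350,330,4,'pics/s13.png',.6); crop(im,370,200,520,450,2.4,'pics/s14.png',.6)
im=cv2.imread('pics/top_e.png'); crop(im,300,185,450,265,5,'pics/t13.png',.6)
E
```

```text
clock: 34.95
position: [411.6, -344.7, 402.8]
ee_rot: [0.999, 0.04, -0.01, 0.002]
contact_force: [0.5, -0.5, -0.4]
gripper_width: 33.9
clock: 35.58
position: [412.2, -344.3, 402.5]
ee_rot: [0.999, 0.04, -0.01, 0.002]
contact_force: [0.8, 0.1, 0.3]
gripper_width: 34.1
```

View pics/s13.png

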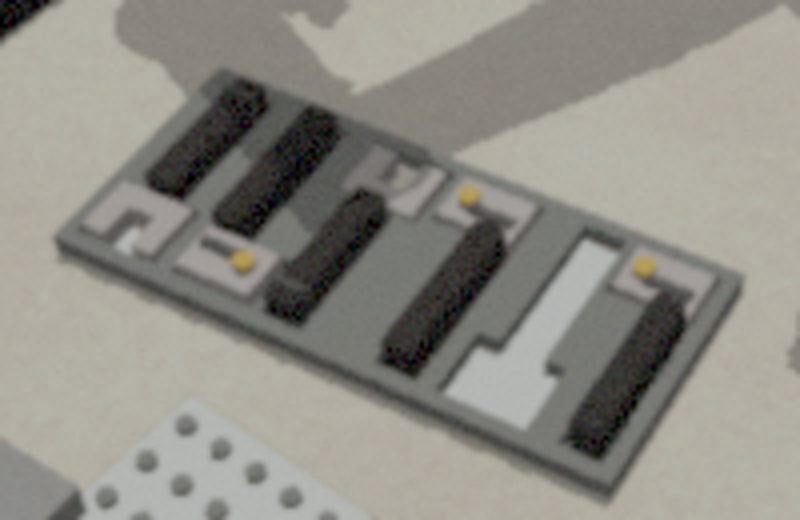

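View pics/t13.png

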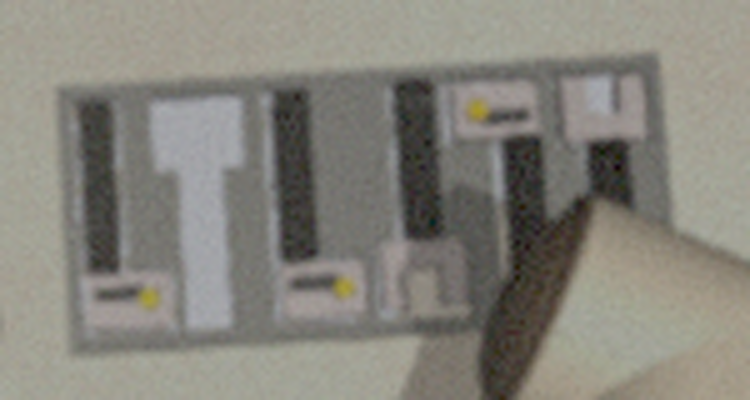

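View pics/s14.png

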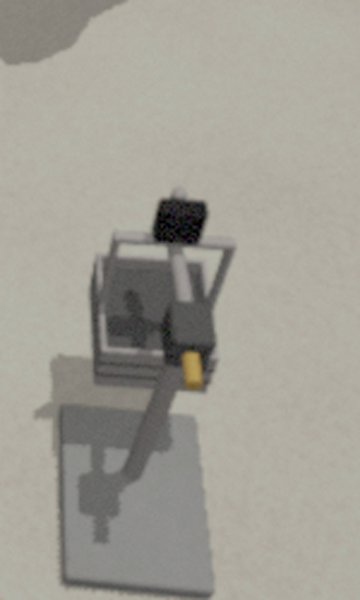

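View pics/scene_e.png

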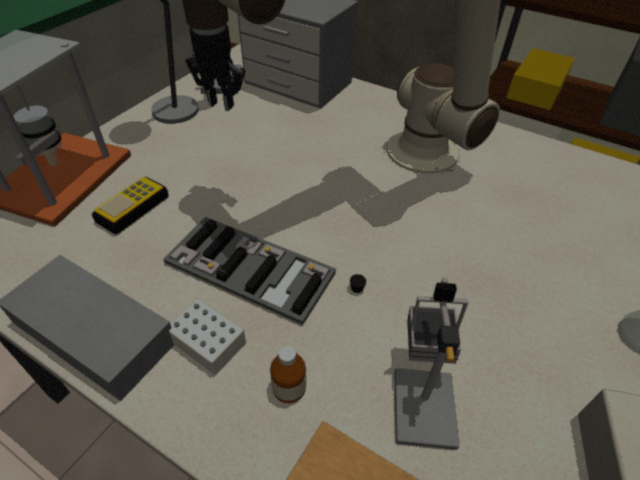

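```bash
python3 - <<'E'
from fit import *
im={n:cv2.imread(f'pics/{n}_e.png') for n in('scene','top')}; D={n:np.load(f'pics/{n}_e.npy') for n in im}
def hts(n,k,p):
    out=[]
    for x in(-55,-30,0,20):
        q=proj(n,place(np.array([[x,0,28.]]),p,6))[0]; zs=[dw(n,D[n],q[0]+i,q[1]+j)[2] for i in(-1,0,1) for j in(-1,0,1)]; out.append(round(float(np.median(zs)),1))
    for x in (50,):
        q=proj(n,place(np.array([[55 if k=='clamp' else 35,20,16.]]),p,6))[0]; zs=[dw(n,D[n],q[0]+i,q[1]+j)[2] for i in(-1,0,1) for j in(-1,0,1)]; out.append(('jaw',round(float(np.median(zs)),1)))
    return out
for nm,k,p in(('L0','clamp',(611.5,-230.5,.077)),('L1','clamp',(601.4,-103.5,-3.064)),('T1','spanner',(606.8,-173,-3.064)),('L2k','clamp',(593,-1,-3.064)),('T0k','spanner',(615.5,-280,.077))):
    for n in('scene','top'):
        r,f=fit_tool(im,k,p,(n,),z0=6,mg=1); print(nm,n,r.round(2),hts(n,k,p))
crop(im['top'],140,150,300,310,3.7,'pics/t14.png',.6)
E
```

```text
L0 scene [ 601.05 -234.07   -0.  ] [34.6, 34.6, 33.0, 32.3, ('jaw', 21.3)]
L0 top [ 6.0943e+02 -2.3188e+02  7.0000e-02] [555.9, 540.4, 33.4, 34.1, ('jaw', 23.2)]
L1 scene [ 596.92 -104.91   -3.06] [33.0, 34.0, 32.6, 33.0, ('jaw', 24.2)]
L1 top [ 603.06 -103.91   -3.08] [33.7, 35.6, 34.2, 31.7, ('jaw', 22.2)]
T1 scene [ 608.35 -173.45   -3.1 ] [32.9, 33.5, 34.6, 33.9, ('jaw', 22.0)]
T1 top [ 609.56 -173.41   -3.05] [37.1, 35.4, 35.6, 33.8, ('jaw', 20.0)]
L2k scene [606.34   5.44  -3.11] [33.9, 33.5, 34.9, 32.8, ('jaw', 26.3)]
L2k top [595.11   5.58  -3.07] [32.1, 33.6, 33.0, 33.6, ('jaw', 22.2)]
T0k scene [ 6.0839e+02 -2.8352e+02 -2.5000e-01] [34.0, 33.2, 34.3, 34.5, ('jaw', 22.1)]
T0k top [ 6.1564e+02 -2.8016e+02  8.0000e-02] [564.7, 557.5, 33.6, 33.8, ('jaw', 22.4)]
```

View pics/t14.png

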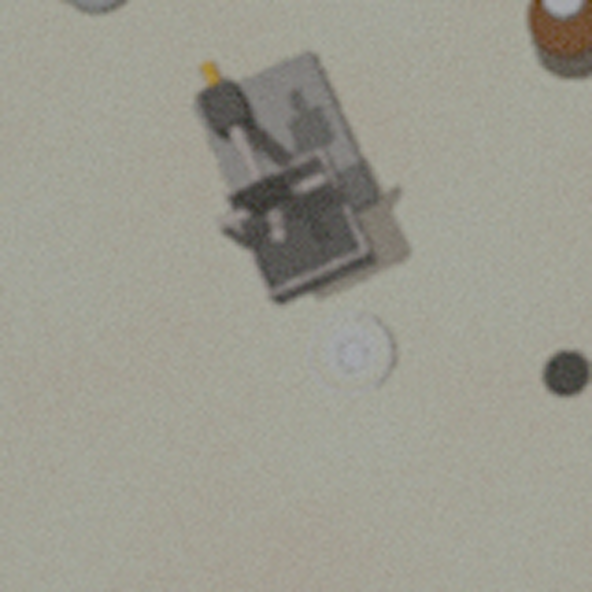

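```bash
python3 - <<'E'
from h import *
im=cv2.imread('pics/top_e.png'); crop(im,0,80,640,480,1.25,'pics/t15.png',.5)
E
```

```text
(no output)
```

View pics/t15.png

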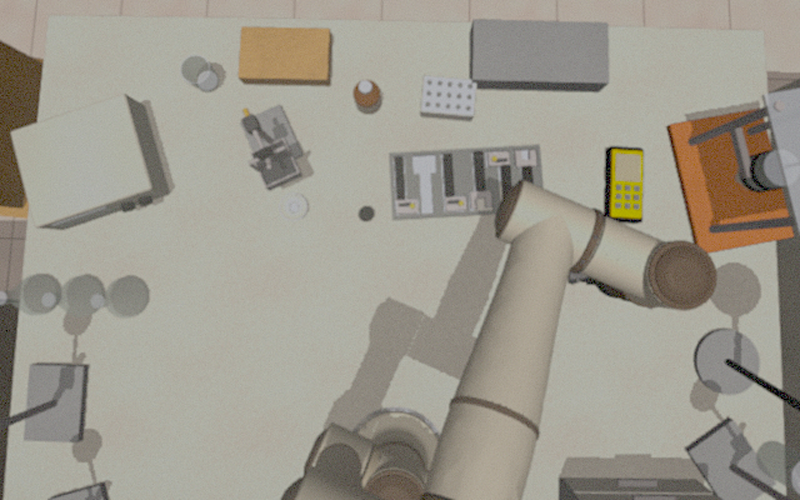

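```bash
python3 - <<'E'
from bench import arm
print(arm.job_done())
E
```

```text
the job is handed in; nothing more can be done
None
```

I hung the basket on the stand hook and pressed the three loose tools home: one clamp into L0, the other into L1, and the spanner into T1. No fourth loose tool was on the bench, so T2 stays empty. I handed the job in at about 36 s on the robot clock.

**Tools:** depth readings put all three handles at about 34 mm and the jaws at about 22 mm, the same as the tools already in the tray. All three bottomed out under the press. Positions agreed with the recesses to about 3 mm in the top camera, against the 8 mm limit.

**Basket:** it hung upright behind the hook tip in both views. After the fingers opened, the wrist force read zero.

**Left alone:** the bung and dish had not moved, and the already-seated tools were still home. The arm stood clear of everything.

**Readings that disagreed:** the last scene-camera fits for some seated tools were off by up to about 13 mm or 0.3 rad. These included one of the kept tools that I never touched. I put this down to dark handles merging with shadow and neighbouring tools, and I trusted the depth, the top view and the arm's measured position instead. The top depth for the handle tails of L0 and the kept spanner in T0 was blocked by the arm.

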